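# Put the vise's soft jaws away in the bench cabinet

### The arm

A 6-joint arm with a two-finger parallel gripper is mounted at the origin on the work surface. World frame = base frame: x ahead of the robot, y to its left, z up, the work surface at z = 0. Lengths are in m, angles in rad, forces in N, time in s.
With the tool pointing down it reaches from about 0.325 to 0.775 m from the base axis. Payload 9.3 kg.
Tool frame: the origin (TCP) lies between the finger pads; the fingertips stand 17 mm ahead of it and the grasp point (between the pads) lies 2 mm behind it; z points along the fingers, y is the direction in which the jaws open and shut (so a half turn about z gives the same grasp; the last joint's range is limited). The gripper opens to 85 mm and grips with 20 to 120 N. Pads are 22 mm wide; open, the fingers measure 114 mm over their backs; the gripper's body (76 mm by 85 mm) begins 54 mm behind the grasp point. The pads swing forward as they close: fully open they stand 13 mm farther back than shut.
Start: joints at [1.136, 0.259, 0.021, 1.334, 0, 1.418], TCP at [0.153, 0.528, 0.248] pointing down, gripper open.
Joint ranges: [-3.04, 3.04], [-0.91, 1.82], [-1.04, 1.36], [-1.92, 1.95], [-1.52, 1.45], [-3.14, 3.14]. Speed limits (rad/s): [2.22, 2.22, 2.79, 3.14, 3.14, 3.14].

### API

Orientations are given as a unit quaternion [w, x, y, z].
In Python, from plant import ctrl gives the robot as it stands.
- The arm moves only by the tool jog_arm, never from a script. Its argument "steps" is a list of rows, each an object of numbers: "fingers": the opening, from -1 (shut) to 1 (fully open), so that 0 is half open; "tx", "ty", "tz": the shift along the tool's x, y, z in units of 20 cm (1.0 is 20 cm); "roll": the turn about the tool's z in units of 2 rad (1.0 is 2 rad). A call has 1 to 10 rows; each row is the pose to reach, as a shift and turn from the pose commanded when the call began, along the tool's axes at that moment; what a row does not reach only later rows make up. A row lasts 1/12 s, in which the tool goes at most 41.7 mm and 7.16 degrees, less where a joint would pass 70% of its speed; a pose out of reach is approached as far as the arm can. A call with a number of a shift or a turn outside -1 to 1 is refused whole. A call with a gripper value outside its range is refused whole. The fingers move at their own pace and stop on an object; "newtons" is the grip in N (left out, the last holds). Time passes only in rows, so rows that repeat a pose let the fingers close. It gives the time, the measured TCP pose, the force and the opening at its end, in the units of the state.
- ctrl.state(): the state, without advancing time (a new reading comes with each control period).
- ctrl.get_image(name): name is "scene" or "top" or "wrist"; returns a dict with "frame" (400x640x3 uint8, red, green, blue), "intrinsics" (3x3 intrinsics, pixels), "rvec" (rotation vector, rad) and "tvec" (3), from world to camera coordinates, as OpenCV has them. Camera axes: x right, y down, z forward; pixel columns grow to the right and rows downward; lengths in m; the calibration is good to about 2 mm. A picture is of the moment at which its call begins. There is no depth.
- ctrl.close_job(): hands the job in, once; it reports no verdict.
The state is a dict: "clock": time; "qpos": joint angles; "qvel": joint speeds; "tau": joint torques, N m; "eef_pos": TCP position; "tool_rot": TCP orientation; "wrist_force": force on the tool from outside, world axes, zero at the start; "ft_torque": the same for the moment, N m; "gripper_width": opening from 0.0 (shut) to 1.0 (fully open).
Only numpy, scipy, OpenCV 4.12 (cv2) and the standard library are available. Lean on these libraries where they do the work, as an engineer would, in place of code of your own. Each camera call takes 0.05 s, during which the arm holds its last target.

### The job

Put the vise jaw set away: pull the cabinet's top drawer right out, lay every aluminium jaw that is out on the bench flat and fully down in a plywood pocket of its own length, and stand the screw tin upright in the open bay beside the plywood with its raised lid pressed fully home. With everything in place, slide the drawer fully shut, and leave the other things on the bench and the cabinet as they are.

Things in the scene. Friction and masses are not known exactly. Their poses are not given: they have to be found in the camera images.
- cabinet: low grey-green steel bench cabinet with two drawers, fixed: 300 mm deep (x), 360 mm wide (y), 159 mm high; origin at the centre of its underside on the bench; its drawer fronts look along its -x. Only the top drawer opens
- drawer (a joint): how far the top drawer is drawn out, m: 0 shut, 0.19 at its stop; slides along the cabinet's -x, stays where left, takes about 4 N to move. At 0.185 its whole inside stands clear of the cabinet. Inside 168 mm front to back (x), 316 mm wide (y), floor 88 mm above the bench; side and back walls reach to 125 mm, the 12 mm thick front to 150 mm above the bench; shut, it is flush with the cabinet
- handle (a point): middle of the top drawer's bar handle: round steel bar 10 mm thick and 140 mm long along the drawer's y, 42 mm (bar centre) in front of the drawer front, 140 mm above the bench (19 mm below the cabinet's top); moves with the drawer; open space above it; axes as the cabinet's
- tin: rectangular steel screw tin, 90 mm (x) by 56 mm (y), body 44 mm high plus its lid (4 mm thick, same outline); 0.25 kg; origin at the centre of its underside
- tin_lid (a joint): how far the tin's lid stands up from its home position, m: 0 fully home, about 0.005 to 0.008 at the start, 0.009 the most; stiff plug fit, it moves straight down under about 7 N and stays where it is left
- lid_top (a point): centre of the top face of the tin's lid (48 mm above the tin's underside when home)
- bay (a point): centre of the floor of the drawer's open bay, the cabinet's -y side of the drawer: 168 mm along x by 106 mm along y, bare steel floor; axes as the cabinet's, moves with the drawer. The rest of the drawer (210 mm of its width) is filled by a plywood inlay, its top 16 mm above the bay's floor, with four pockets
- pocket_long_1 (a point): centre of the floor of a long pocket in the drawer's plywood inlay: 104 mm along its y by 44 mm along its x, 10 mm deep, chamfered mouth; takes either long jaw, flat, length along y, either way round; axes as the cabinet's, moves with the drawer
- pocket_long_2 (a point): centre of the floor of a long pocket in the drawer's plywood inlay: 104 mm along its y by 44 mm along its x, 10 mm deep, chamfered mouth; takes either long jaw, flat, length along y, either way round; axes as the cabinet's, moves with the drawer
- pocket_short_1 (a point): centre of the floor of a short pocket in the drawer's plywood inlay: 74 mm along its y by 44 mm along its x, 10 mm deep, chamfered mouth; takes either short jaw, flat, length along y, either way round; axes as the cabinet's, moves with the drawer
- pocket_short_2 (a point): centre of the floor of a short pocket in the drawer's plywood inlay: 74 mm along its y by 44 mm along its x, 10 mm deep, chamfered mouth; takes either short jaw, flat, length along y, either way round; axes as the cabinet's, moves with the drawer
- jaw_long_a: long aluminium vise jaw, a flat block 100 mm long (x), 40 mm wide (y), 30 mm thick (z), two screw holes seen in its top; 0.32 kg; origin at the centre of its underside, 30 mm below its top; absent in some starts
- jaw_long_b: long aluminium vise jaw, a flat block 100 mm long (x), 40 mm wide (y), 30 mm thick (z), two screw holes seen in its top; 0.32 kg; origin at the centre of its underside, 30 mm below its top; absent in some starts
- jaw_short_a: short aluminium vise jaw, a flat block 70 mm long (x), 40 mm wide (y), 30 mm thick (z), two screw holes seen in its top; 0.23 kg; origin at the centre of its underside, 30 mm below its top; absent in some starts
- jaw_short_b: short aluminium vise jaw, a flat block 70 mm long (x), 40 mm wide (y), 30 mm thick (z), two screw holes seen in its top; 0.23 kg; origin at the centre of its underside, 30 mm below its top; absent in some starts
- tube_offcut: short offcut of square steel tube, 100 x 40 x 40 mm, dark grey, hollow, lying along its x; origin at the centre of its underside; not part of the job
- pipe_offcut: standing offcut of round steel pipe, 60 mm outside diameter, 70 mm high; origin at the centre of its underside; not part of the job
- angle_offcut: offcut of dark steel angle, 130 mm long, 40 mm legs, lying; origin under its middle; not part of the job
- hammer: hammer lying on the bench; origin under its middle; not part of the job
- wrench: open-ended wrench lying on the bench; origin under its middle; not part of the job
- oil_bottle: black plastic oil bottle with red cap, 60 mm diameter, 120 mm high; origin at the centre of its underside; not part of the job
- funnel: inverted funnel, 120 mm wide and 115 mm high, on the cabinet's rubber top mat; origin at the centre of its underside; not part of the job
Mind the look-alikes: they are no part of the job. What is shaped like the jaw_short_a but purple or red is not meant. What is shaped like the jaw_long_a but blue is not meant.

How it is judged:
On the way, in this order (a step that is already met when the one before it is completed fails the run):
1. the top drawer is drawn out (at least 150 mm) (value of joint drawer above 0.15 m), for 0.1 s.
2. all jaws present lie in pockets of their length and the tin stands in the bay with its lid home, the drawer still out (((x of jaw_long_a in the frame of pocket_long_1 between -0.005 and 0.005 m and y of jaw_long_a in the frame of pocket_long_1 between -0.005 and 0.005 m and z of jaw_long_a in the frame of pocket_long_1 between -0.003 and 0.003 m and angle between the x axis of jaw_long_a and the y axis of pocket_long_1, either way round below 0.12 rad and angle between jaw_long_a's own z axis and vertical below 0.05 rad) or (x of jaw_long_a in the frame of pocket_long_2 between -0.005 and 0.005 m and y of jaw_long_a in the frame of pocket_long_2 between -0.005 and 0.005 m and z of jaw_long_a in the frame of pocket_long_2 between -0.003 and 0.003 m and angle between the x axis of jaw_long_a and the y axis of pocket_long_2, either way round below 0.12 rad and angle between jaw_long_a's own z axis and vertical below 0.05 rad)) and ((x of jaw_long_b in the frame of pocket_long_1 between -0.005 and 0.005 m and y of jaw_long_b in the frame of pocket_long_1 between -0.005 and 0.005 m and z of jaw_long_b in the frame of pocket_long_1 between -0.003 and 0.003 m and angle between the x axis of jaw_long_b and the y axis of pocket_long_1, either way round below 0.12 rad and angle between jaw_long_b's own z axis and vertical below 0.05 rad) or (x of jaw_long_b in the frame of pocket_long_2 between -0.005 and 0.005 m and y of jaw_long_b in the frame of pocket_long_2 between -0.005 and 0.005 m and z of jaw_long_b in the frame of pocket_long_2 between -0.003 and 0.003 m and angle between the x axis of jaw_long_b and the y axis of pocket_long_2, either way round below 0.12 rad and angle between jaw_long_b's own z axis and vertical below 0.05 rad)) and ((x of jaw_short_a in the frame of pocket_short_1 between -0.005 and 0.005 m and y of jaw_short_a in the frame of pocket_short_1 between -0.005 and 0.005 m and z of jaw_short_a in the frame of pocket_short_1 between -0.003 and 0.003 m and angle between the x axis of jaw_short_a and the y axis of pocket_short_1, either way round below 0.12 rad and angle between jaw_short_a's own z axis and vertical below 0.05 rad) or (x of jaw_short_a in the frame of pocket_short_2 between -0.005 and 0.005 m and y of jaw_short_a in the frame of pocket_short_2 between -0.005 and 0.005 m and z of jaw_short_a in the frame of pocket_short_2 between -0.003 and 0.003 m and angle between the x axis of jaw_short_a and the y axis of pocket_short_2, either way round below 0.12 rad and angle between jaw_short_a's own z axis and vertical below 0.05 rad)) and ((x of jaw_short_b in the frame of pocket_short_1 between -0.005 and 0.005 m and y of jaw_short_b in the frame of pocket_short_1 between -0.005 and 0.005 m and z of jaw_short_b in the frame of pocket_short_1 between -0.003 and 0.003 m and angle between the x axis of jaw_short_b and the y axis of pocket_short_1, either way round below 0.12 rad and angle between jaw_short_b's own z axis and vertical below 0.05 rad) or (x of jaw_short_b in the frame of pocket_short_2 between -0.005 and 0.005 m and y of jaw_short_b in the frame of pocket_short_2 between -0.005 and 0.005 m and z of jaw_short_b in the frame of pocket_short_2 between -0.003 and 0.003 m and angle between the x axis of jaw_short_b and the y axis of pocket_short_2, either way round below 0.12 rad and angle between jaw_short_b's own z axis and vertical below 0.05 rad)) and x of tin in the frame of bay between -0.06 and 0.06 m and y of tin in the frame of bay between -0.035 and 0.035 m and z of tin in the frame of bay between -0.004 and 0.004 m and angle between tin's own z axis and vertical below 0.06 rad and value of joint tin_lid below 0.0015 m and value of joint drawer above 0.08 m), for 0.2 s.
3. the drawer is slid shut (value of joint drawer below 0.005 m), for 0.2 s.
At the end, for the whole second after the job is handed in: Drawer shut to 5 mm; every jaw present at rest in a pocket of its own length, within 5 mm of its centre, underside within 3 mm of its floor, flat (0.05 rad) and square (0.12 rad); tin upright (0.06 rad) and at rest on the floor of the bay, its lid within 1.5 mm of home (((x of jaw_long_a in the frame of pocket_long_1 between -0.005 and 0.005 m and y of jaw_long_a in the frame of pocket_long_1 between -0.005 and 0.005 m and z of jaw_long_a in the frame of pocket_long_1 between -0.003 and 0.003 m and angle between the x axis of jaw_long_a and the y axis of pocket_long_1, either way round below 0.12 rad and angle between jaw_long_a's own z axis and vertical below 0.05 rad) or (x of jaw_long_a in the frame of pocket_long_2 between -0.005 and 0.005 m and y of jaw_long_a in the frame of pocket_long_2 between -0.005 and 0.005 m and z of jaw_long_a in the frame of pocket_long_2 between -0.003 and 0.003 m and angle between the x axis of jaw_long_a and the y axis of pocket_long_2, either way round below 0.12 rad and angle between jaw_long_a's own z axis and vertical below 0.05 rad)) and ((x of jaw_long_b in the frame of pocket_long_1 between -0.005 and 0.005 m and y of jaw_long_b in the frame of pocket_long_1 between -0.005 and 0.005 m and z of jaw_long_b in the frame of pocket_long_1 between -0.003 and 0.003 m and angle between the x axis of jaw_long_b and the y axis of pocket_long_1, either way round below 0.12 rad and angle between jaw_long_b's own z axis and vertical below 0.05 rad) or (x of jaw_long_b in the frame of pocket_long_2 between -0.005 and 0.005 m and y of jaw_long_b in the frame of pocket_long_2 between -0.005 and 0.005 m and z of jaw_long_b in the frame of pocket_long_2 between -0.003 and 0.003 m and angle between the x axis of jaw_long_b and the y axis of pocket_long_2, either way round below 0.12 rad and angle between jaw_long_b's own z axis and vertical below 0.05 rad)) and ((x of jaw_short_a in the frame of pocket_short_1 between -0.005 and 0.005 m and y of jaw_short_a in the frame of pocket_short_1 between -0.005 and 0.005 m and z of jaw_short_a in the frame of pocket_short_1 between -0.003 and 0.003 m and angle between the x axis of jaw_short_a and the y axis of pocket_short_1, either way round below 0.12 rad and angle between jaw_short_a's own z axis and vertical below 0.05 rad) or (x of jaw_short_a in the frame of pocket_short_2 between -0.005 and 0.005 m and y of jaw_short_a in the frame of pocket_short_2 between -0.005 and 0.005 m and z of jaw_short_a in the frame of pocket_short_2 between -0.003 and 0.003 m and angle between the x axis of jaw_short_a and the y axis of pocket_short_2, either way round below 0.12 rad and angle between jaw_short_a's own z axis and vertical below 0.05 rad)) and ((x of jaw_short_b in the frame of pocket_short_1 between -0.005 and 0.005 m and y of jaw_short_b in the frame of pocket_short_1 between -0.005 and 0.005 m and z of jaw_short_b in the frame of pocket_short_1 between -0.003 and 0.003 m and angle between the x axis of jaw_short_b and the y axis of pocket_short_1, either way round below 0.12 rad and angle between jaw_short_b's own z axis and vertical below 0.05 rad) or (x of jaw_short_b in the frame of pocket_short_2 between -0.005 and 0.005 m and y of jaw_short_b in the frame of pocket_short_2 between -0.005 and 0.005 m and z of jaw_short_b in the frame of pocket_short_2 between -0.003 and 0.003 m and angle between the x axis of jaw_short_b and the y axis of pocket_short_2, either way round below 0.12 rad and angle between jaw_short_b's own z axis and vertical below 0.05 rad)) and x of tin in the frame of bay between -0.06 and 0.06 m and y of tin in the frame of bay between -0.035 and 0.035 m and z of tin in the frame of bay between -0.004 and 0.004 m and angle between tin's own z axis and vertical below 0.06 rad and value of joint tin_lid below 0.0015 m and value of joint drawer below 0.005 m and linear speed of each of jaw_long_a, jaw_long_b, jaw_short_a, jaw_short_b, tin below 0.02 m/s); the robot touches nothing.
It fails at once if one of the things that are not part of the job is pushed more than 50 mm away (distance of any of tube_offcut, pipe_offcut, angle_offcut, hammer, wrench, oil_bottle, funnel from where it was at the start of the episode above 0.05 m).
It fails at once if one of the things that are not part of the job is knocked over (angle between any of tube_offcut, pipe_offcut, oil_bottle, funnel's own z axis and vertical above 0.5 rad).
Of jaw_long_a, jaw_long_b, jaw_short_a, jaw_short_b only 2 to 4 are there at a start; the rules pass over those that are not, and their reading is None.
At some moment in a run one of jaw_long_a, jaw_long_b, jaw_short_a, jaw_short_b, tin may be knocked a few centimetres aside while the robot is not near it.
Once in a run the grip may slacken for a moment while it holds something.
It also fails if it takes over 210 s, if anything falls off the work surface, if the arm or the gripper's body presses on something with over 40 N, if the wrist force passes 120 N, or if a joint passes its speed limit or range.

## Working session

There is one attempt and no reset: what is moved stays moved. The work goes in short steps, Python scripts to look and compute and a tool call to move; the robot and the scene stay as the last step left them, time stands still between calls to the robot, and variables do not carry over. Pictures are saved under pics/ and viewed, and the job is handed in when it is done.

Besides the shell and the picture viewer there is one more tool, called after "Request:" in YAML: its name, and indented under it one key for each argument. jog_arm: Moves the arm, as the interface text tells. Its arguments: {"type":"object","properties":{"steps":{"type":"array","items":{"type":"object","properties":{"fingers":{"type":"number"},"tx":{"type":"number"},"ty":{"type":"number"},"tz":{"type":"number"},"roll":{"type":"number"}}}},"newtons":{"type":"number"}},"required":["steps"]}

```bash
ls; mkdir -p pics
cat > h.py <<'E'
import numpy as np, cv2
from plant import ctrl
def cam(n):
    im=ctrl.get_image(n); im['R']=cv2.Rodrigues(np.array(im['rvec'],float))[0]; im['t']=np.array(im['tvec'],float).reshape(3); im['K']=np.array(im['intrinsics'],float); return im
def ray(im,u,v,z):
    d=im['R'].T@np.linalg.inv(im['K'])@np.array([u,v,1.]); c=-im['R'].T@im['t']
    return c+d*(z-c[2])/d[2]
def proj(im,p):
    q=im['K']@(im['R']@np.array(p,float)+im['t']); return q[:2]/q[2]
def save(im,n,crop=None,s=1):
    f=im['frame'][:,:,::-1]
    if crop: x0,y0,x1,y1=crop; f=f[y0:y1,x0:x1]
    if s!=1: f=cv2.resize(f,None,fx=s,fy=s,interpolation=cv2.INTER_CUBIC)
    cv2.imwrite('pics/'+n+'.png',f)
E
python3 - <<'E'
from h import *
for n in ['scene','top','wrist']:
    im=cam(n); save(im,n+'0'); print(n,-im['R'].T@im['t'],im['K'][0])
print(ctrl.state())
E
```

```text
pics
scene [0.82590864 0.52557965 1.07858385] [376.29165846   0.         326.19420886]
top [0.37256299 0.05512863 1.48100422] [474.02613405   0.         316.66164937]
wrist [0.08716846 0.54728694 0.37459151] [297.40374467   0.         323.25170105]
{'clock': 0.15, 'qpos': array([1.13642271e+00, 2.59059866e-01, 2.09346343e-02, 1.33367438e+00,
       1.49114722e-05, 1.41823410e+00]), 'qvel': array([-0.00076251, -0.00030835,  0.00369974, -0.00091469,  0.0019011 ,
        0.00070159]), 'tau': array([ 2.32766455e-03, -5.55970395e+01,  3.44663393e+01,  1.12665299e-02,
       -1.80439033e-04, -7.17814459e-06]), 'eef_pos': array([0.15285365, 0.52813815, 0.24780609]), 'tool_rot': array([-1.52249469e-04,  1.40439877e-01,  9.90089081e-01, -4.78040596e-04]), 'wrist_force': array([-0.05851289,  0.48512365,  0.25064145]), 'ft_torque': array([ 0.02204024, -0.04498388, -0.00218017]), 'gripper_width': 1.0010476650060671}
```

View pics/top0.png

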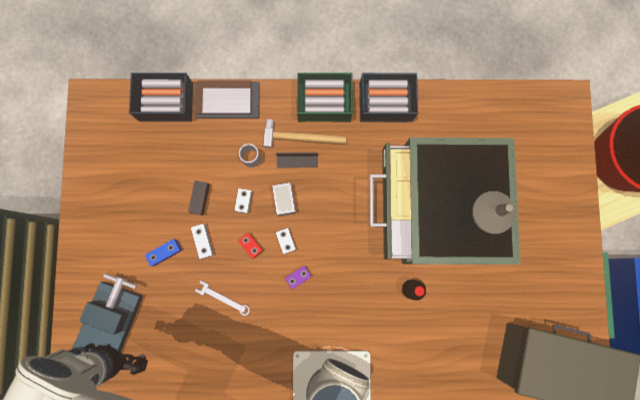

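View pics/scene0.png

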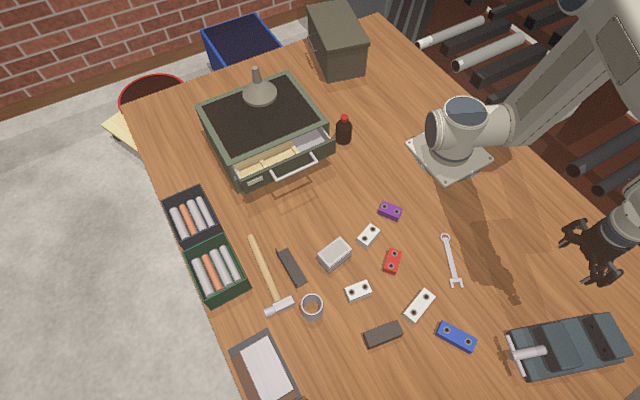

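View pics/wrist0.png

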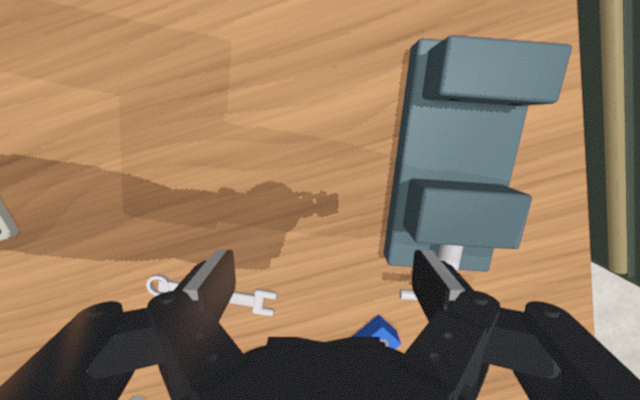

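```bash
cat > det.py <<'E'
from h import *
def blobs(im,mask,zf,amin=60):
    n,l,st,c=cv2.connectedComponentsWithStats(mask.astype(np.uint8))
    out=[]
    for i in range(1,n):
        if st[i,4]<amin: continue
        out.append((st[i],c[i],l==i))
    return out
E
python3 - <<'E'
from det import *
im=cam('top'); f=im['frame'].astype(int)
mx=f.max(2); mn=f.min(2)
m=(mx-mn<40)&(mx>150)
m[:180]=0;m[262:]=0;m[:,:170]=0;m[:,345:]=0
for st,c,l in blobs(im,m,0.03):
    pts=np.argwhere(l)[:,::-1].astype(np.float32)
    for z in (0.03,):
        r=cv2.minAreaRect(np.array([ray(im,u,v,z)[:2]*1000 for u,v in pts],np.float32))
        print(c.round(1),st[4],ray(im,*c,z).round(4),[np.round(x,1) for x in r])
# cabinet corners
for u,v in [(409,139),(514,139),(410,262),(519,262)]: print('cabtop',ray(im,u,v,0.159).round(3))
for u,v in [(372,177),(372,225)]: print('handle',ray(im,u,v,0.145).round(3))
for u,v in [(384,146),(384,259),(390,146),(390,259)]: print('front',ray(im,u,v,0.150).round(3))
save(im,'cabcrop',(355,125,535,275),4)
save(im,'objcrop',(140,120,340,310),4)
E
```

```text
[283.3 198.3] 552 [0.577  0.1489 0.03  ] [array([577.4, 148.9]), array([93. , 58.1]), np.float64(9.5)]
[242.6 200.3] 277 [0.5705 0.2745 0.03  ] [array([570.7, 274.7]), array([41.2, 70.9]), np.float64(80.5)]
[201.2 240.9] 420 [0.4457 0.3983 0.03  ] [array([446. , 398.3]), array([102.1,  40.8]), np.float64(17.2)]
[285.3 240.4] 289 [0.447  0.1417 0.03  ] [array([447. , 141.8]), array([71.2, 41.1]), np.float64(20.5)]
cabtop [ 0.73  -0.218  0.159]
cabtop [ 0.73  -0.52   0.159]
cabtop [ 0.38  -0.212  0.159]
cabtop [ 0.38  -0.515  0.159]
handle [ 0.622 -0.112  0.145]
handle [ 0.484 -0.11   0.145]
front [ 0.712 -0.147  0.15 ]
front [ 0.389 -0.141  0.15 ]
front [ 0.712 -0.165  0.15 ]
front [ 0.389 -0.158  0.15 ]
```

View pics/cabcrop.png

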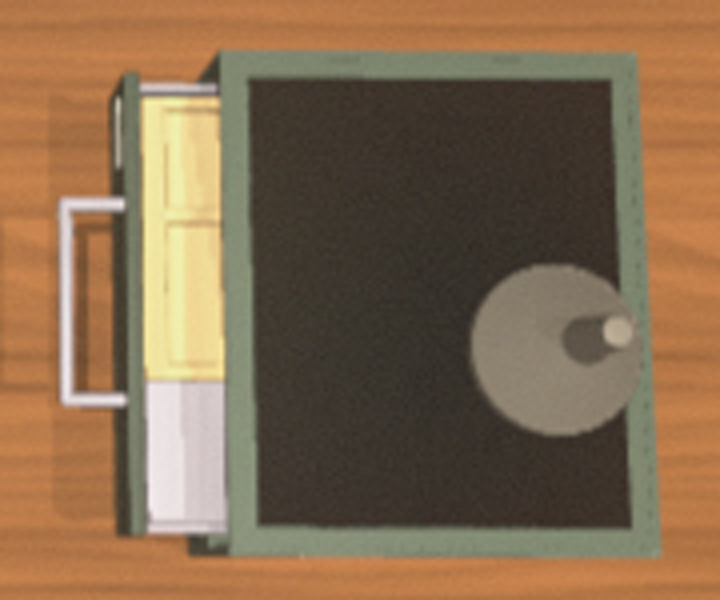

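View pics/objcrop.png

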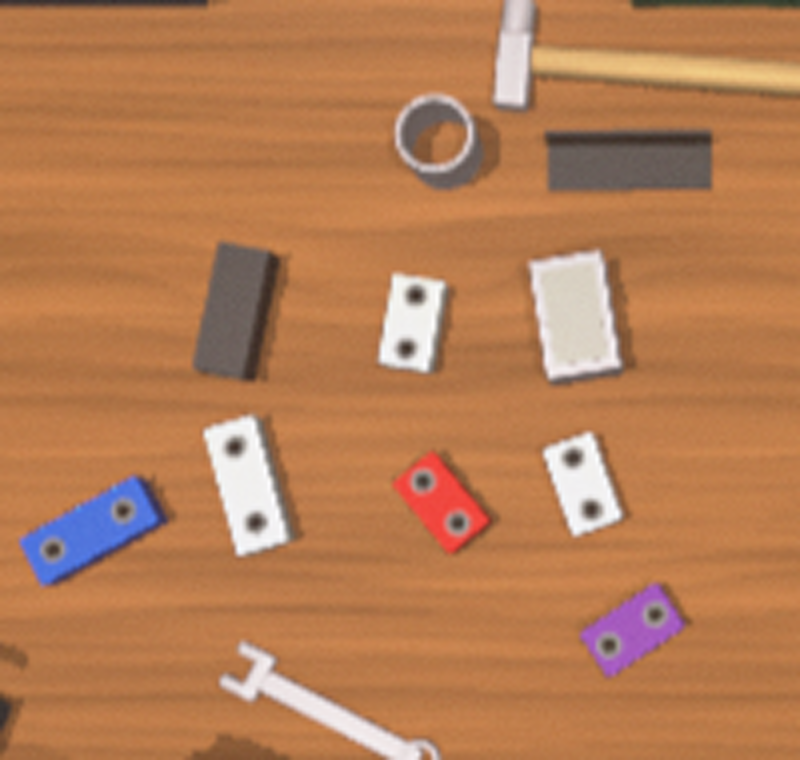

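```bash
cat >> h.py <<'E'
from scipy.spatial.transform import Rotation as Ro
def toolR(s=None):
    s=s or ctrl.state(); w,x,y,z=s['tool_rot']; return Ro.from_quat([x,y,z,w]).as_matrix()
def go(target,yaw=None):
    """target world TCP; yaw = wanted world angle (deg) of tool y axis mod 180"""
    s=ctrl.state(); R=toolR(s); d=R.T@(np.array(target)-s['eef_pos'])
    y0=np.degrees(np.arctan2(R[1,1],R[0,1])); r=0
    if yaw is not None: r=-np.radians((yaw-y0+90)%180-90)
    print('t=%.1f'%s['clock'],'pos',s['eef_pos'].round(4),'yaw %.1f'%y0,'q6 %.2f'%s['qpos'][5],'F',s['wrist_force'].round(1),'w %.3f'%s['gripper_width'],'-> tx,ty,tz',(d/0.2).round(4),'roll %.4f'%(r/2))
E
python3 -c "
from h import *
go([.553,-.110,.26],91*0+89)
go([.42,.15,.25],89)"
```

```text
t=0.2 pos [0.1529 0.5282 0.2479] yaw 73.9 q6 1.42 F [0.5 0.2 0.5] w 1.001 -> tx,ty,tz [-2.809  -2.5086 -0.0588] roll -0.1322
t=0.2 pos [0.1529 0.5282 0.2479] yaw 73.9 q6 1.42 F [0.5 0.2 0.5] w 1.001 -> tx,ty,tz [-1.8087 -1.4448 -0.0095] roll -0.1322
```

Request:
jog_arm:
  steps:
    - {"tx":-0.94,"ty":-0.84,"tz":-0.02,"roll":-0.132,"fingers":-0.3}
    - {"tx":-0.94,"ty":-0.84,"tz":-0.02,"roll":-0.132,"fingers":-0.3}
    - {"tx":-0.94,"ty":-0.84,"tz":-0.02,"roll":-0.132,"fingers":-0.3}
    - {"tx":-0.94,"ty":-0.84,"tz":-0.02,"roll":-0.132,"fingers":-0.3}
    - {"tx":-0.94,"ty":-0.84,"tz":-0.02,"roll":-0.132,"fingers":-0.3}
    - {"tx":-0.94,"ty":-0.84,"tz":-0.02,"roll":-0.132,"fingers":-0.3}
    - {"tx":-0.94,"ty":-0.84,"tz":-0.02,"roll":-0.132,"fingers":-0.3}
    - {"tx":-0.94,"ty":-0.84,"tz":-0.02,"roll":-0.132,"fingers":-0.3}

```text
clock: 0.87
eef_pos: [0.288, 0.3128, 0.2525]
tool_rot: [0.0, 0.011, 1.0, 0.0]
wrist_force: [-1.2, 0.7, 0.3]
gripper_width: 0.351
```

```bash
python3 -c "
from h import *
go([.553,-.110,.26],89)"
```

```text
t=0.9 pos [0.288  0.3128 0.2525] yaw 88.7 q6 0.65 F [-1.2  0.7  0.3] w 0.351 -> tx,ty,tz [-1.3718 -2.0839 -0.0372] roll -0.0025
```

Request:
jog_arm:
  steps:
    - {"tx":-0.66,"ty":-1.0}
    - {"tx":-0.66,"ty":-1.0}
    - {"tx":-0.66,"ty":-1.0}
    - {"tx":-0.66,"ty":-1.0}
    - {"tx":-0.66,"ty":-1.0}
    - {"tx":-0.66,"ty":-1.0}
    - {"tx":-0.66,"ty":-1.0}

```text
schema error: expected keys fingers, tx, ty, tz, roll
```

Request:
jog_arm:
  steps:
    - {"tx":-0.68,"ty":-1.0}
    - {"tx":-0.68,"ty":-1.0}
    - {"tx":-0.68,"ty":-1.0}
    - {"tx":-0.68,"ty":-1.0}
    - {"tx":-0.68,"ty":-1.0}
    - {"tx":-0.68,"ty":-1.0}
    - {"tx":-0.68,"ty":-1.0}
    - {"tx":-0.68,"ty":-1.0}

```text
schema error: expected keys fingers, tx, ty, tz, roll
```

```bash
python3 -c "
from h import *
go([.553,-.110,.137],89)
im=cam('wrist');save(im,'w1')
print(proj(im,[.553,-.11,.14]))
print(ray(im,0,0,.14))"
```

```text
t=0.9 pos [0.288  0.3128 0.2525] yaw 88.7 q6 0.65 F [-1.2  0.7  0.3] w 0.351 -> tx,ty,tz [-1.3715 -2.084   0.5778] roll -0.0025
[-61.52341862 448.11201983]
[0.133484   0.08945917 0.14      ]
```

View pics/w1.png

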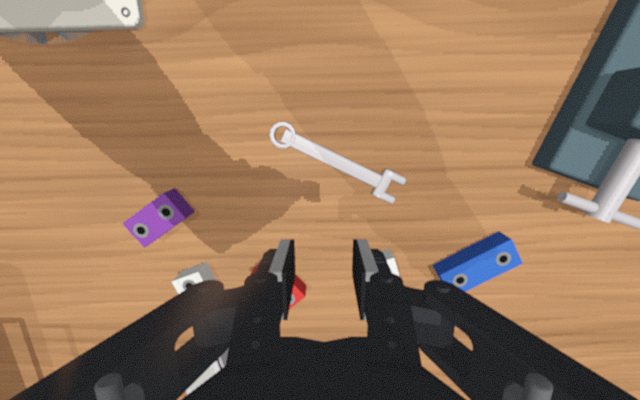

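Request:
jog_arm:
  steps:
    - {"tx":-0.66,"ty":-1.0,"tz":0,"roll":0,"fingers":-0.3}
    - {"tx":-0.66,"ty":-1.0,"tz":0,"roll":0,"fingers":-0.3}
    - {"tx":-0.66,"ty":-1.0,"tz":0,"roll":0,"fingers":-0.3}
    - {"tx":-0.66,"ty":-1.0,"tz":0,"roll":0,"fingers":-0.3}
    - {"tx":-0.66,"ty":-1.0,"tz":0,"roll":0,"fingers":-0.3}
    - {"tx":-0.66,"ty":-1.0,"tz":0,"roll":0,"fingers":-0.3}
    - {"tx":-0.66,"ty":-1.0,"tz":0,"roll":0,"fingers":-0.3}

```text
clock: 1.5
eef_pos: [0.4179, 0.1101, 0.2518]
tool_rot: [0.0, 0.01, 1.0, -0.0]
wrist_force: [-1.1, -0.5, 0.1]
gripper_width: 0.346
```

Request:
jog_arm:
  steps:
    - {"tx":-0.7,"ty":-1.0,"tz":0,"roll":0,"fingers":-0.3}
    - {"tx":-0.7,"ty":-1.0,"tz":0,"roll":0,"fingers":-0.3}
    - {"tx":-0.7,"ty":-1.0,"tz":0,"roll":0,"fingers":-0.3}
    - {"tx":-0.7,"ty":-1.0,"tz":0,"roll":0,"fingers":-0.3}
    - {"tx":-0.7,"ty":-1.0,"tz":0,"roll":0,"fingers":-0.3}
    - {"tx":-0.7,"ty":-1.0,"tz":0,"roll":0,"fingers":-0.3}
    - {"tx":-0.7,"ty":-1.0,"tz":0,"roll":0,"fingers":-0.3}
    - {"tx":-0.7,"ty":-1.0,"tz":0,"roll":0,"fingers":-0.3}

```text
clock: 2.17
eef_pos: [0.5528, -0.0896, 0.2509]
tool_rot: [-0.001, 0.009, 1.0, 0.001]
wrist_force: [0.0, 0.3, 0.1]
gripper_width: 0.345
```

```bash
python3 -c "
from h import *
go([.553,-.110,.137],89)
im=cam('wrist');save(im,'w2')
for x in (.483,.553,.623): print(proj(im,[x,-.11,.14]))
print(proj(im,ctrl.state()['eef_pos']))"
```

```text
t=2.2 pos [ 0.5528 -0.0896  0.2509] yaw 89.0 q6 -0.29 F [0.  0.3 0.1] w 0.345 -> tx,ty,tz [-0.0041 -0.1024  0.5696] roll -0.0004
[294.81102416 119.18730335]
[298.42818432 206.5120803 ]
[301.53920785 281.61780511]
[324.84995103 269.54926194]
```

View pics/w2.png

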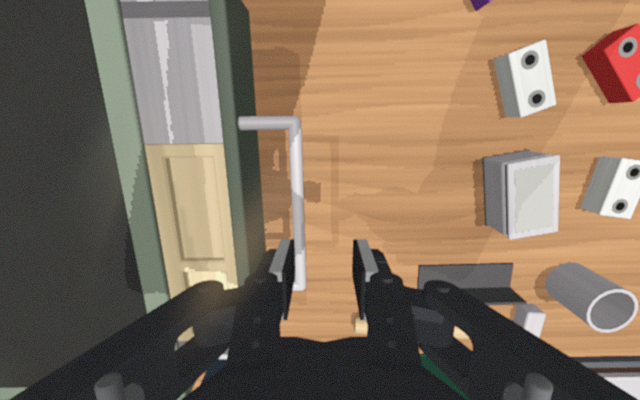

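Request:
jog_arm:
  steps:
    - {"tx":0,"ty":-0.1,"tz":0.15,"roll":0,"fingers":-0.3}
    - {"tx":0,"ty":-0.1,"tz":0.3,"roll":0,"fingers":-0.3}
    - {"tx":0,"ty":-0.1,"tz":0.42,"roll":0,"fingers":-0.3}
    - {"tx":0,"ty":-0.1,"tz":0.52,"roll":0,"fingers":-0.3}
    - {"tx":0,"ty":-0.1,"tz":0.57,"roll":0,"fingers":-0.3}
    - {"tx":0,"ty":-0.1,"tz":0.57,"roll":0,"fingers":-0.8}
    - {"tx":0,"ty":-0.1,"tz":0.57,"roll":0,"fingers":-1}
    - {"tx":0,"ty":-0.1,"tz":0.57,"roll":0,"fingers":-1}
    - {"tx":0,"ty":-0.1,"tz":0.57,"roll":0,"fingers":-1}
    - {"tx":0,"ty":-0.1,"tz":0.57,"roll":0,"fingers":-1}
  newtons: 40

```text
clock: 3.05
eef_pos: [0.5509, -0.1092, 0.1386]
tool_rot: [-0.0, 0.008, 1.0, 0.001]
wrist_force: [-3.2, 4.5, -7.7]
gripper_width: 0.098
```

Request:
jog_arm:
  steps:
    - {"tx":0,"ty":0.05,"tz":0,"roll":0,"fingers":-1}
    - {"tx":0,"ty":0.12,"tz":0,"roll":0,"fingers":-1}
    - {"tx":0,"ty":0.2,"tz":0,"roll":0,"fingers":-1}
    - {"tx":0,"ty":0.28,"tz":0,"roll":0,"fingers":-1}
    - {"tx":0,"ty":0.36,"tz":0,"roll":0,"fingers":-1}
    - {"tx":0,"ty":0.43,"tz":0,"roll":0,"fingers":-1}
    - {"tx":0,"ty":0.49,"tz":0,"roll":0,"fingers":-1}
    - {"tx":0,"ty":0.54,"tz":0,"roll":0,"fingers":-1}
    - {"tx":0,"ty":0.58,"tz":0,"roll":0,"fingers":-1}
    - {"tx":0,"ty":0.6,"tz":0,"roll":0,"fingers":-1}

```text
clock: 3.88
eef_pos: [0.5517, 0.0102, 0.1385]
tool_rot: [-0.002, 0.009, 1.0, -0.001]
wrist_force: [-10.0, -4.2, -2.9]
gripper_width: 0.1
```

```bash
python3 -c "
from h import *
go([.553,.017,.137],89)"
```

```text
t=3.9 pos [0.5517 0.0102 0.1385] yaw 89.0 q6 -0.11 F [-10.   -4.2  -2.9] w 0.100 -> tx,ty,tz [-0.006   0.0343  0.0076] roll -0.0001
```

Moved with the drawer; creep on until the stop shows in the force.

Request:
jog_arm:
  steps:
    - {"tx":0,"ty":0.01,"tz":0,"roll":0,"fingers":-1}
    - {"tx":0,"ty":0.02,"tz":0,"roll":0,"fingers":-1}
    - {"tx":0,"ty":0.03,"tz":0,"roll":0,"fingers":-1}
    - {"tx":0,"ty":0.035,"tz":0,"roll":0,"fingers":-1}
    - {"tx":0,"ty":0.035,"tz":0,"roll":0,"fingers":-1}

```text
clock: 4.3
eef_pos: [0.5517, 0.012, 0.1385]
tool_rot: [-0.002, 0.011, 1.0, -0.005]
wrist_force: [-12.4, -28.1, -4.3]
gripper_width: 0.1
```

Request:
jog_arm:
  steps:
    - {"tx":0,"ty":0.01,"tz":0,"roll":0,"fingers":-1}
    - {"tx":0,"ty":0.02,"tz":0,"roll":0,"fingers":-1}
    - {"tx":0,"ty":0.02,"tz":0,"roll":0,"fingers":-1}
    - {"tx":0,"ty":0.02,"tz":0,"roll":0,"fingers":-1}

```text
clock: 4.63
eef_pos: [0.5517, 0.0122, 0.1385]
tool_rot: [-0.002, 0.012, 1.0, -0.009]
wrist_force: [-13.8, -47.5, -3.9]
gripper_width: 0.096
```

```bash
python3 -c "
from h import *
go([.553,.017,.137],89)
im=cam('top');save(im,'top1',(340,125,540,275),4)"
```

```text
t=4.6 pos [0.5517 0.0122 0.1385] yaw 88.6 q6 -0.10 F [-13.8 -47.5  -3.9] w 0.096 -> tx,ty,tz [-0.0058  0.0242  0.0072] roll -0.0036
```

View pics/top1.png

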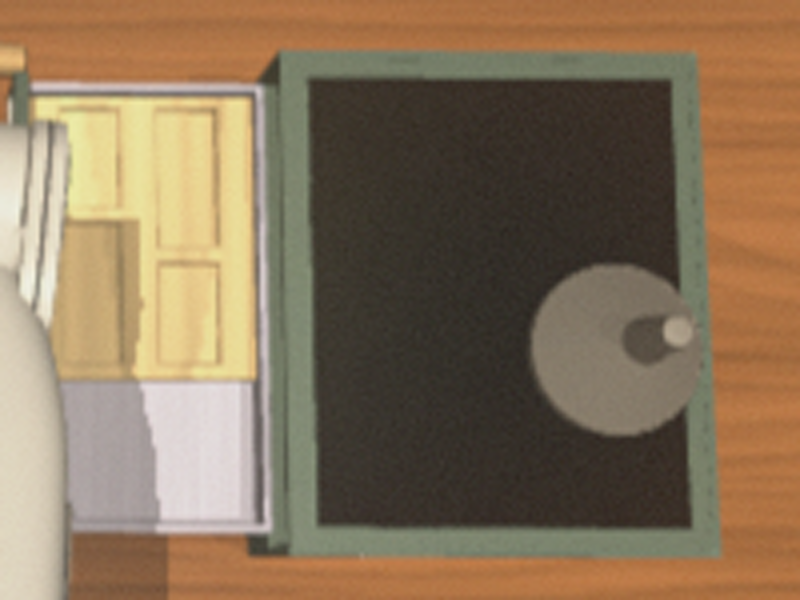

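Request:
jog_arm:
  steps:
    - {"tx":0,"ty":-0.03,"tz":0,"roll":0,"fingers":-1}
    - {"tx":0,"ty":-0.04,"tz":0,"roll":0,"fingers":-0.3}
    - {"tx":0,"ty":-0.04,"tz":0,"roll":0,"fingers":-0.3}
    - {"tx":0,"ty":-0.04,"tz":0,"roll":0,"fingers":-0.3}
    - {"tx":0,"ty":-0.04,"tz":-0.15,"roll":0,"fingers":-0.3}
    - {"tx":0,"ty":-0.04,"tz":-0.35,"roll":0,"fingers":-0.3}
    - {"tx":0,"ty":-0.04,"tz":-0.55,"roll":0,"fingers":-0.3}
    - {"tx":0,"ty":0.1,"tz":-0.7,"roll":0,"fingers":0}
    - {"tx":0,"ty":0.3,"tz":-0.7,"roll":0,"fingers":0}
    - {"tx":0,"ty":0.5,"tz":-0.7,"roll":0,"fingers":0}

```text
clock: 5.52
eef_pos: [0.5566, 0.122, 0.2816]
tool_rot: [0.003, 0.01, 1.0, 0.0]
wrist_force: [0.7, -0.3, -1.0]
gripper_width: 0.498
```

Request:
jog_arm:
  steps:
    - {"tx":0,"ty":0.1,"tz":0,"roll":0,"fingers":1}
    - {"tx":0,"ty":0.3,"tz":0,"roll":0,"fingers":1}
    - {"tx":0,"ty":0.5,"tz":0,"roll":0,"fingers":1}
    - {"tx":0,"ty":0.6,"tz":0,"roll":0,"fingers":1}
    - {"tx":0,"ty":0.6,"tz":0,"roll":0,"fingers":1}
    - {"tx":0,"ty":0.6,"tz":0,"roll":0,"fingers":1}
    - {"tx":0,"ty":0.6,"tz":0,"roll":0,"fingers":1}

```text
clock: 6.1
eef_pos: [0.5576, 0.241, 0.2787]
tool_rot: [0.001, 0.008, 1.0, 0.0]
wrist_force: [0.8, 0.0, 0.0]
gripper_width: 1.0
```

```bash
python3 -c "
from h import *
go([.447,.142,.031],0)
im=cam('top');save(im,'top2',(140,100,540,300),2);save(im,'top2c',(330,125,460,275),4)
im=cam('scene');save(im,'scene2')
"
```

```text
t=6.1 pos [0.5576 0.241  0.2787] yaw 89.0 q6 0.29 F [0.8 0.  0. ] w 1.000 -> tx,ty,tz [ 0.5458 -0.5045  1.2379] roll 0.7769
```

View pics/top2.png

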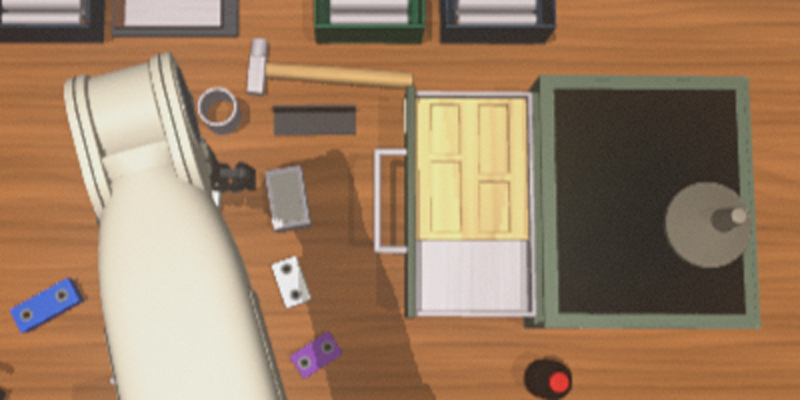

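View pics/top2c.png

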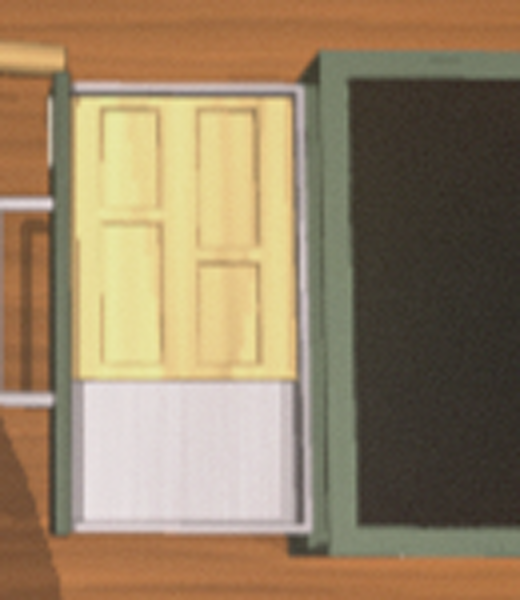

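```bash
python3 -c "
from h import *
im=cam('top')
def w(a,b,z): return ray(im,330+(a+.5)/4-.5,125+(b+.5)/4-.5,z)
for n,(a,b,c,d) in dict(fS=(100,107,160,209),fL=(102,222,162,365),rL=(197,107,258,248),rS=(197,262,260,366)).items():
    p=w(a,b,.104);q=w(c,d,.104); print(n,((p+q)/2).round(4),(p-q).round(4))
print('plywood',w(75,96,.104),w(296,96,.104),w(76,380,.104),w(297,380,.104))
print('side walls top',w(300,87,.125),w(305,528,.125))
print('bay floor',w(83,380,.088),w(296,520,.088))
print('front top',w(52,75,.15),w(53,533,.15),w(68,75,.15),w(69,533,.15))
for u,v in [(408.5,138.5),(410.5,262.8)]: print('cabtop',ray(im,u,v,0.159).round(4))
"
```

```text
fS [ 0.6687 -0.0884  0.104 ] [0.077  0.0434 0.    ]
fL [ 0.5675 -0.0885  0.104 ] [0.106  0.0426 0.    ]
rL [ 0.6542 -0.1603  0.104 ] [0.1062 0.0431 0.    ]
rS [ 0.5522 -0.1591  0.104 ] [0.0769 0.0447 0.    ]
plywood [ 0.71558655 -0.04812466  0.104     ] [ 0.71565029 -0.21263396  0.104     ] [ 0.50357802 -0.04683052  0.104     ] [ 0.50348654 -0.20823482  0.104     ]
side walls top [ 0.71717169 -0.21164985  0.125     ] [ 0.39570078 -0.20735537  0.125     ]
bay floor [ 0.50509741 -0.05318334  0.088     ] [ 0.40215891 -0.20806875  0.088     ]
front top [ 0.71958614 -0.02826408  0.15      ] [ 0.39198928 -0.02633337  0.15      ] [ 0.71959143 -0.03978309  0.15      ] [ 0.39197737 -0.03750553  0.15      ]
cabtop [ 0.7316 -0.2166  0.159 ]
cabtop [ 0.3781 -0.2132  0.159 ]
```

View pics/scene2.png

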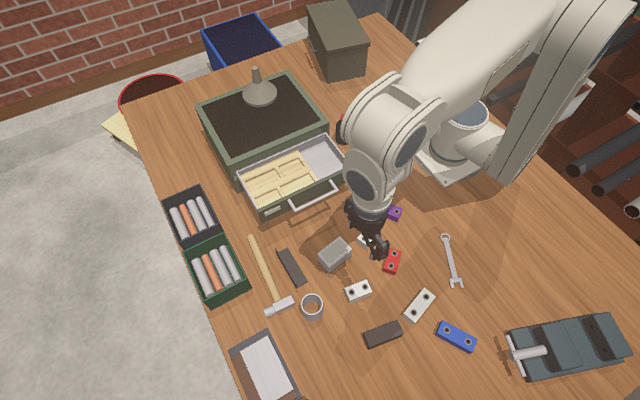

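Request:
jog_arm:
  steps:
    - {"tx":0.546,"ty":-0.504,"tz":0.3,"roll":-0.188,"fingers":1}
    - {"tx":0.546,"ty":-0.504,"tz":0.5,"roll":-0.188,"fingers":1}
    - {"tx":0.546,"ty":-0.504,"tz":0.6,"roll":-0.188,"fingers":1}
    - {"tx":0.546,"ty":-0.504,"tz":0.7,"roll":-0.188,"fingers":1}
    - {"tx":0.546,"ty":-0.504,"tz":0.7,"roll":-0.188,"fingers":1}
    - {"tx":0.546,"ty":-0.504,"tz":0.7,"roll":-0.188,"fingers":1}
    - {"tx":0.546,"ty":-0.504,"tz":0.7,"roll":-0.188,"fingers":1}

```text
clock: 6.83
eef_pos: [0.4442, 0.1404, 0.1369]
tool_rot: [-0.002, -0.177, 0.984, 0.0]
wrist_force: [1.2, 0.5, 1.0]
gripper_width: 0.998
```

```bash
python3 -c "
from h import *
go([.447,.1418,.028],110.5)
im=cam('wrist');save(im,'w3')
print(proj(im,[.447,.1418,.03]))
im=cam('top');save(im,'top3',(140,100,440,300),2.5)
"
```

```text
t=6.8 pos [0.4442 0.1404 0.1369] yaw 110.4 q6 -0.23 F [1.2 0.5 1. ] w 0.998 -> tx,ty,tz [-0.0175  0.0011  0.5445] roll -0.0011
[323.06795462 210.91781635]
```

View pics/w3.png

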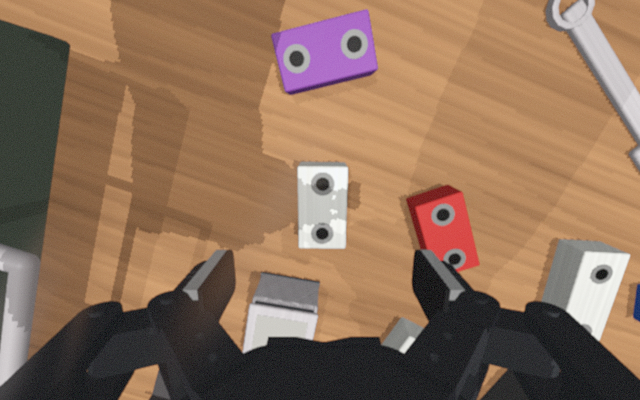

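View pics/top3.png

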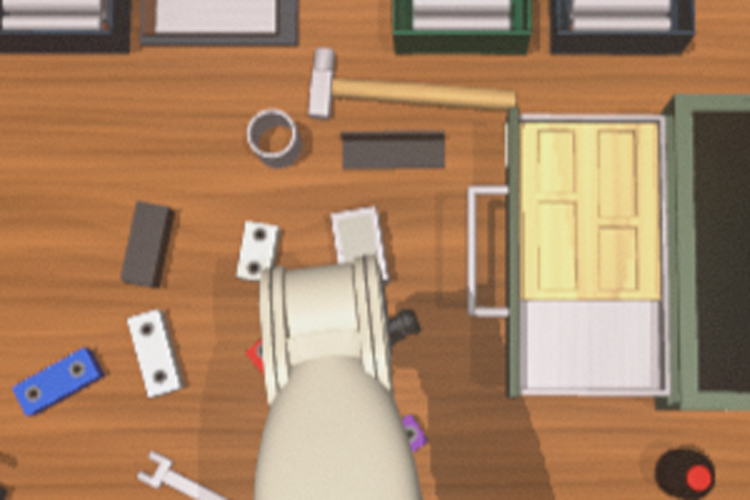

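```bash
python3 -c "
from h import *
im=cam('wrist');R=toolR();p=ctrl.state()['eef_pos']
for u,v in [(412,208),(462,192),(478,263),(435,275),(297,163),(347,165),(347,248),(297,248),(322,184),(322,233)]:
    print(u,v,(R.T@(ray(im,u,v,.03)-p)).round(4), ray(im,u,v,.03).round(4))
f=im['frame'].astype(int); m=(f[:,:,0]>130)&(f[:,:,1]<80)&(f[:,:,2]<90)
ys,xs=np.nonzero(m); 
t=np.array([(R.T@(ray(im,u,v,.03)-p))[:2] for u,v in zip(xs,ys)]); print(t.min(0),t.max(0), t[abs(t[:,0])<.014].min(0))
"
```

```text
412 208 [-0.0011  0.0739  0.1098] [0.4242 0.2116 0.03  ]
462 192 [0.0125 0.1136 0.1098] [0.3975 0.2441 0.03  ]
478 263 [-0.0513  0.1357  0.11  ] [0.4496 0.2871 0.03  ]
435 275 [-0.063   0.0993  0.11  ] [0.4734 0.2571 0.03  ]
297 163 [ 0.0362 -0.0206  0.1098] [0.4223 0.1101 0.03  ]
347 165 [0.0346 0.0192 0.1098] [0.4099 0.1479 0.03  ]
347 248 [-0.0371  0.0208  0.11  ] [0.4765 0.1745 0.03  ]
297 248 [-0.0371 -0.0223  0.1101] [0.4916 0.1341 0.03  ]
322 184 [ 0.0192 -0.0007  0.1098] [0.4313 0.1346 0.03  ]
322 233 [-0.0233 -0.0008  0.11  ] [0.4711 0.1495 0.03  ]
[-0.05423576  0.06793983] [0.02331134 0.1341306 ] [-0.01339609  0.06793983]
```

Request:
jog_arm:
  steps:
    - {"tx":-0.012,"ty":-0.002,"tz":0.15,"roll":0,"fingers":1}
    - {"tx":-0.012,"ty":-0.002,"tz":0.3,"roll":0,"fingers":1}
    - {"tx":-0.012,"ty":-0.002,"tz":0.42,"roll":0,"fingers":1}
    - {"tx":-0.012,"ty":-0.002,"tz":0.52,"roll":0,"fingers":1}
    - {"tx":-0.012,"ty":-0.002,"tz":0.545,"roll":0,"fingers":1}
    - {"tx":-0.012,"ty":-0.002,"tz":0.545,"roll":0,"fingers":0.2}
    - {"tx":-0.012,"ty":-0.002,"tz":0.545,"roll":0,"fingers":-0.5}
    - {"tx":-0.012,"ty":-0.002,"tz":0.545,"roll":0,"fingers":-0.5}
    - {"tx":-0.012,"ty":-0.002,"tz":0.545,"roll":0,"fingers":-0.5}
    - {"tx":-0.012,"ty":-0.002,"tz":0.545,"roll":0,"fingers":-0.5}
  newtons: 80

```text
clock: 7.82
eef_pos: [0.4502, 0.1426, 0.0311]
tool_rot: [0.002, -0.178, 0.984, -0.0]
wrist_force: [-1.2, -0.5, 10.5]
gripper_width: 0.447
```

Request:
jog_arm:
  steps:
    - {"tx":0,"ty":0,"tz":-0.05,"roll":0,"fingers":-0.5}
    - {"tx":0,"ty":0,"tz":-0.15,"roll":0,"fingers":-0.5}
    - {"tx":0,"ty":0,"tz":-0.3,"roll":0,"fingers":-0.5}
    - {"tx":0,"ty":0,"tz":-0.5,"roll":0,"fingers":-0.5}
    - {"tx":0,"ty":0,"tz":-0.7,"roll":0,"fingers":-0.5}
    - {"tx":0,"ty":0,"tz":-0.9,"roll":0,"fingers":-0.5}
    - {"tx":0,"ty":0,"tz":-0.9,"roll":0,"fingers":-0.5}

```text
clock: 8.4
eef_pos: [0.4515, 0.1429, 0.2173]
tool_rot: [0.006, -0.178, 0.984, -0.0]
wrist_force: [0.4, -0.9, -3.3]
gripper_width: 0.446
```

```bash
python3 -c "
from h import *
go([.552,-.160,.20],89.3)
im=cam('wrist');save(im,'w4')
"
```

```text
t=8.4 pos [0.4515 0.1429 0.2173] yaw 110.5 q6 -0.23 F [ 0.4 -0.9 -3.3] w 0.446 -> tx,ty,tz [ 0.0615 -1.5943  0.09  ] roll 0.1853
```

View pics/w4.png

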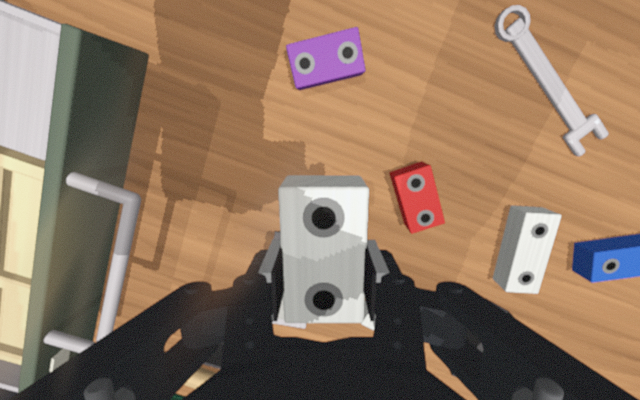

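```bash
python3 -c "
from h import *
im=cam('wrist');save(im,'w4c',(250,160,400,345),4);R=toolR();p=ctrl.state()['eef_pos']
for z in (p[2]-.01,p[2]-.005,p[2],p[2]+.005,p[2]+.01):
    P=[R.T@(ray(im,u,v,z)-p) for u,v in [(280,187),(368,187),(278,322),(374,322),(323,217),(323,300)]]
    print(round(z-p[2],3),[q[:2].round(4) for q in P], [np.linalg.norm(P[0]-P[1]).round(4),np.linalg.norm(P[2]-P[3]).round(4)])
"
```

```text
-0.01 [array([ 0.0363, -0.0206]), array([0.0364, 0.0215]), array([-0.0397, -0.0248]), array([-0.0396,  0.028 ]), array([ 0.0212, -0.0001]), array([-0.0258, -0.    ])] [np.float64(0.0421), np.float64(0.0527)]
-0.005 [array([ 0.0374, -0.0199]), array([0.0375, 0.0207]), array([-0.0358, -0.0239]), array([-0.0357,  0.027 ]), array([ 0.0229, -0.    ]), array([-0.0224, -0.    ])] [np.float64(0.0406), np.float64(0.0508)]
0.0 [array([ 0.0386, -0.0192]), array([0.0386, 0.0199]), array([-0.0319, -0.023 ]), array([-0.0319,  0.026 ]), array([ 0.0245, -0.    ]), array([-0.019, -0.   ])] [np.float64(0.0391), np.float64(0.0489)]
0.005 [array([ 0.0397, -0.0184]), array([0.0397, 0.0192]), array([-0.0281, -0.0221]), array([-0.028,  0.025]), array([ 0.0262, -0.    ]), array([-0.0157, -0.    ])] [np.float64(0.0376), np.float64(0.047)]
0.01 [array([ 0.0408, -0.0177]), array([0.0409, 0.0184]), array([-0.0242, -0.0212]), array([-0.0241,  0.024 ]), array([ 0.0279, -0.    ]), array([-0.0123, -0.    ])] [np.float64(0.0361), np.float64(0.0451)]
```

View pics/w4c.png

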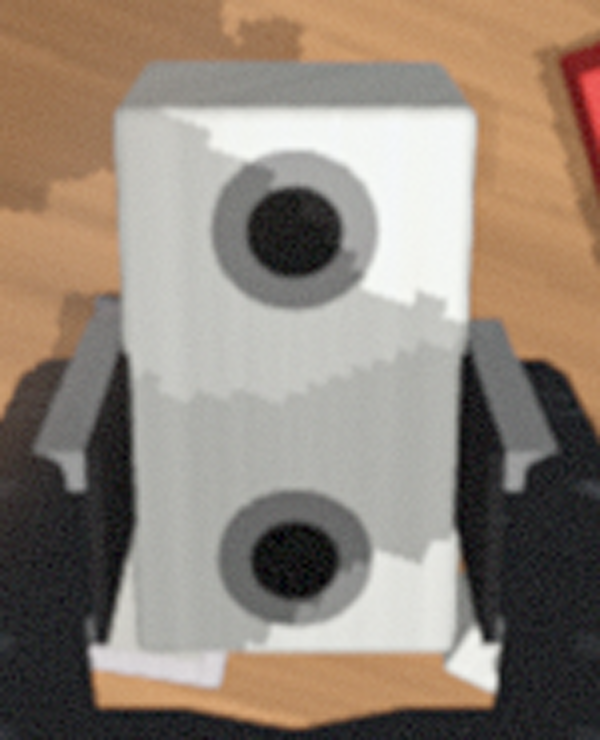

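```bash
python3 -c "
from h import *
im=cam('wrist');R=toolR();p=ctrl.state()['eef_pos']
for z in (0,-.01,-.015,-.02,-.025,-.03):
    print(z,[(R.T@(ray(im,u,v,z+p[2])-p))[:2].round(4) for u,v in [(276,234),(372.5,240),(283,275)]])
go([.5544,-.160,.22],89.3)
"
```

```text
0 [array([ 0.0169, -0.0217]), array([0.0139, 0.023 ]), array([-0.0043, -0.0192])]
-0.01 [array([ 0.0129, -0.0234]), array([0.0097, 0.0248]), array([-0.0099, -0.0207])]
-0.015 [array([ 0.0109, -0.0242]), array([0.0076, 0.0257]), array([-0.0127, -0.0215])]
-0.02 [array([ 0.0089, -0.0251]), array([0.0055, 0.0266]), array([-0.0155, -0.0222])]
-0.025 [array([ 0.0069, -0.0259]), array([0.0034, 0.0275]), array([-0.0183, -0.023 ])]
-0.03 [array([ 0.0049, -0.0268]), array([0.0013, 0.0284]), array([-0.0211, -0.0237])]
t=8.6 pos [0.4487 0.1424 0.2094] yaw 110.5 q6 -0.23 F [-0.1 -0.4 -3.9] w 0.445 -> tx,ty,tz [ 0.0352 -1.6014 -0.0528] roll 0.1852
```

Request:
jog_arm:
  steps:
    - {"tx":0.02,"ty":-0.15,"tz":-0.053,"roll":0.05,"fingers":-0.5}
    - {"tx":0.02,"ty":-0.32,"tz":-0.053,"roll":0.1,"fingers":-0.5}
    - {"tx":0.02,"ty":-0.5,"tz":-0.053,"roll":0.15,"fingers":-0.5}
    - {"tx":0.02,"ty":-0.68,"tz":-0.053,"roll":0.185,"fingers":-0.5}
    - {"tx":0.02,"ty":-0.84,"tz":-0.053,"roll":0.185,"fingers":-0.5}
    - {"tx":0.02,"ty":-0.95,"tz":-0.053,"roll":0.185,"fingers":-0.5}
    - {"tx":0.02,"ty":-1.0,"tz":-0.053,"roll":0.185,"fingers":-0.5}

```text
clock: 9.13
eef_pos: [0.5154, -0.0488, 0.2177]
tool_rot: [-0.002, 0.007, 1.0, 0.0]
wrist_force: [-0.6, -0.2, -2.3]
gripper_width: 0.447
```

```bash
python3 -c "
from h import *
go([.5555,-.160,.22],89.3)
"
```

```text
t=9.1 pos [ 0.5154 -0.0488  0.2177] yaw 89.2 q6 -0.24 F [-0.6 -0.2 -2.3] w 0.447 -> tx,ty,tz [-0.2084 -0.553  -0.0126] roll -0.0011
```

Request:
jog_arm:
  steps:
    - {"tx":-0.05,"ty":-0.15,"tz":0,"roll":-0.001,"fingers":-0.5}
    - {"tx":-0.13,"ty":-0.32,"tz":0,"roll":-0.001,"fingers":-0.5}
    - {"tx":-0.18,"ty":-0.46,"tz":0,"roll":-0.001,"fingers":-0.5}
    - {"tx":-0.208,"ty":-0.54,"tz":0,"roll":-0.001,"fingers":-0.5}
    - {"tx":-0.208,"ty":-0.553,"tz":0,"roll":-0.001,"fingers":-0.5}
    - {"tx":-0.208,"ty":-0.553,"tz":0,"roll":-0.001,"fingers":-0.5}
    - {"tx":-0.208,"ty":-0.553,"tz":0,"roll":-0.001,"fingers":-0.5}
    - {"tx":-0.208,"ty":-0.553,"tz":0,"roll":-0.001,"fingers":-0.5}

```text
clock: 9.8
eef_pos: [0.5551, -0.1559, 0.2197]
tool_rot: [-0.0, 0.004, 1.0, 0.0]
wrist_force: [0.5, -0.4, -3.3]
gripper_width: 0.439
```

```bash
python3 -c "
from h import *
im=cam('wrist');save(im,'w5')
go([.5555,-.160,.124],89.3)
for x,y in [(.552-.037,-.1595+.022),(.552-.037,-.1595-.022)]: print(proj(im,[x,y,.104]))
im=cam('top');save(im,'top5',(330,125,460,275),4)
"
```

```text
t=9.8 pos [ 0.5552 -0.156   0.2199] yaw 89.5 q6 -0.41 F [-0.7 -0.2 -2.4] w 0.444 -> tx,ty,tz [-0.0016 -0.0204  0.4795] roll 0.0019
[345.2569314  156.33084162]
[291.0345263  156.77490875]
```

View pics/w5.png

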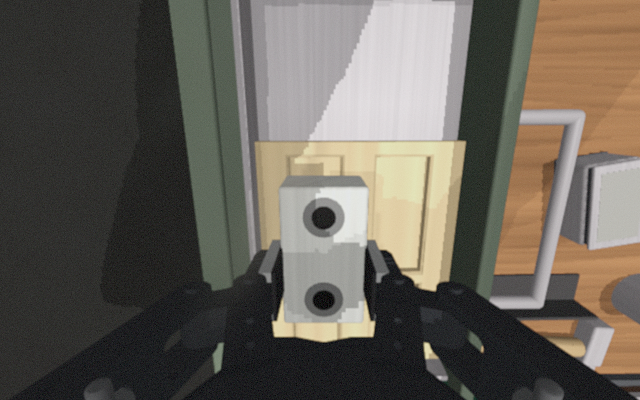

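```bash
python3 -c "
from h import *
im=cam('wrist');save(im,'w5c',(245,120,475,300),3.4)
"
```

```text
(no output)
```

View pics/w5c.png

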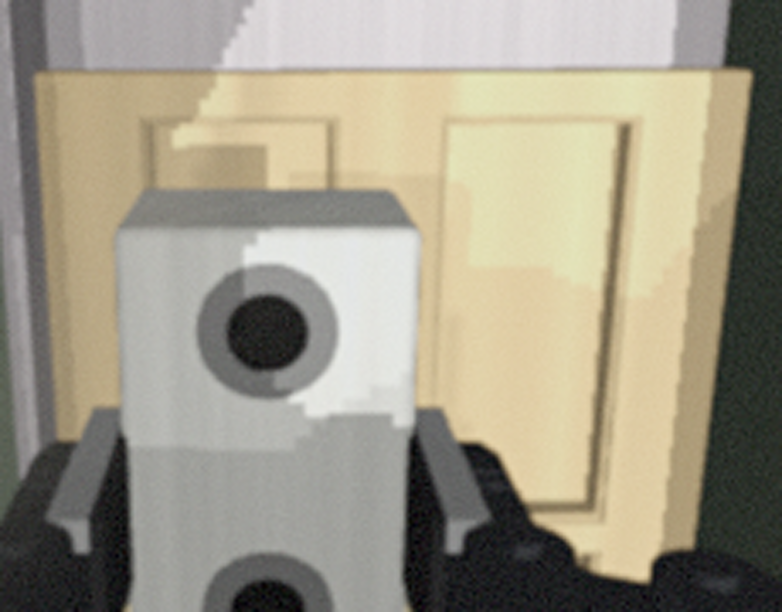

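```bash
python3 -c "
from h import *
im=cam('wrist')
for u,v in [(286.2,154.7),(344.4,154.7),(374.4,154.7),(433.8,154.7),(255.6,141),(466,141)]: print(ray(im,u,v,.104).round(4))
go([.5555,-.160,.124],89.3)
R=toolR();p=ctrl.state()['eef_pos']
print([ray(im,u,v,p[2]).round(4) for u,v in [(279.5,187.5),(368,187.5),(323.5,217.5),(323.5,299)]])
"
```

```text
[ 0.5138 -0.1858  0.104 ]
[ 0.5142 -0.1386  0.104 ]
[ 0.5143 -0.1142  0.104 ]
[ 0.5147 -0.066   0.104 ]
[ 0.5027 -0.2099  0.104 ]
[ 0.504  -0.0412  0.104 ]
t=10.0 pos [ 0.5555 -0.1565  0.2202] yaw 89.5 q6 -0.41 F [ 0.1 -0.4 -3. ] w 0.444 -> tx,ty,tz [-0.     -0.0177  0.4808] roll 0.0018
[array([ 0.5152, -0.1749,  0.2202]), array([ 0.5155, -0.1362,  0.2202]), array([ 0.5291, -0.1558,  0.2202]), array([ 0.5708, -0.1561,  0.2202])]
```

Request:
jog_arm:
  steps:
    - {"tx":-0.009,"ty":-0.029,"tz":0.02,"roll":0.002,"fingers":-0.5}
    - {"tx":-0.009,"ty":-0.029,"tz":0.1,"roll":0.002,"fingers":-0.5}
    - {"tx":-0.009,"ty":-0.029,"tz":0.2,"roll":0.002,"fingers":-0.5}
    - {"tx":-0.009,"ty":-0.029,"tz":0.29,"roll":0.002,"fingers":-0.5}
    - {"tx":-0.009,"ty":-0.029,"tz":0.35,"roll":0.002,"fingers":-0.5}
    - {"tx":-0.009,"ty":-0.029,"tz":0.38,"roll":0.002,"fingers":-0.5}
    - {"tx":-0.009,"ty":-0.029,"tz":0.38,"roll":0.002,"fingers":-0.5}
    - {"tx":-0.009,"ty":-0.029,"tz":0.38,"roll":0.002,"fingers":-0.5}

```text
clock: 10.67
eef_pos: [0.5575, -0.1633, 0.1441]
tool_rot: [0.0, 0.007, 1.0, -0.0]
wrist_force: [0.3, 0.4, -2.4]
gripper_width: 0.446
```

```bash
python3 -c "
from h import *
go([.5573,-.1625,.124],89.3)
im=cam('wrist');save(im,'w6',(200,100,480,340),2.8)
"
```

```text
t=10.7 pos [ 0.5575 -0.1633  0.1441] yaw 89.2 q6 -0.42 F [ 0.3  0.4 -2.4] w 0.446 -> tx,ty,tz [0.0013 0.0042 0.1007] roll -0.0008
```

View pics/w6.png

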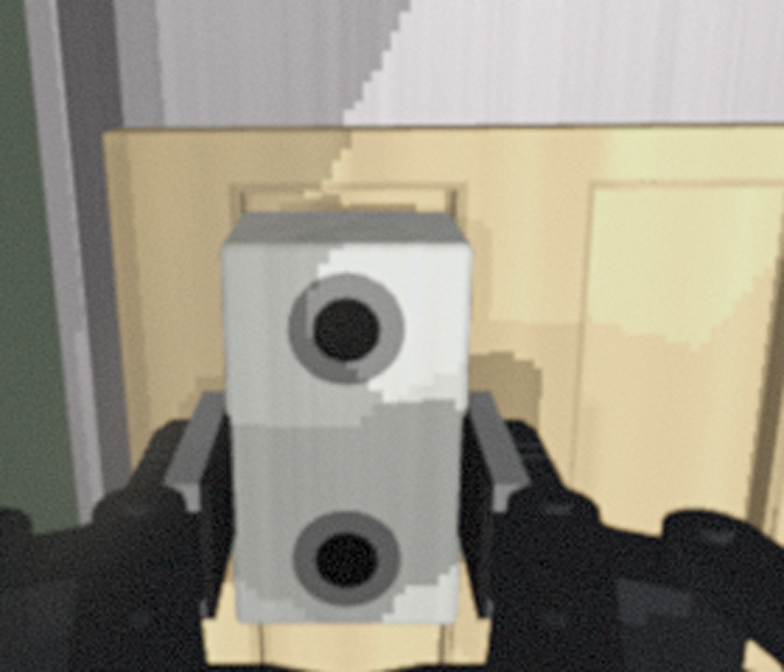

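Request:
jog_arm:
  steps:
    - {"tx":0.001,"ty":0.004,"tz":0.02,"roll":-0.001,"fingers":-0.5}
    - {"tx":0.001,"ty":0.004,"tz":0.04,"roll":-0.001,"fingers":-0.5}
    - {"tx":0.001,"ty":0.004,"tz":0.06,"roll":-0.001,"fingers":-0.5}
    - {"tx":0.001,"ty":0.004,"tz":0.08,"roll":-0.001,"fingers":-0.5}
    - {"tx":0.001,"ty":0.004,"tz":0.095,"roll":-0.001,"fingers":-0.5}
    - {"tx":0.001,"ty":0.004,"tz":0.1,"roll":-0.001,"fingers":-0.5}
    - {"tx":0.001,"ty":0.004,"tz":0.1,"roll":-0.001,"fingers":-0.5}

```text
clock: 11.3
eef_pos: [0.557, -0.1624, 0.1252]
tool_rot: [0.0, 0.006, 1.0, -0.0]
wrist_force: [-5.6, 0.9, 12.1]
gripper_width: 0.448
```

```bash
python3 -c "
from h import *
go([.5573,-.1625,.124],89.3)
im=cam('wrist');save(im,'w7',(200,100,480,340),2.8)
"
```

```text
t=11.3 pos [ 0.557  -0.1624  0.1252] yaw 89.3 q6 -0.42 F [-5.6  0.9 12.1] w 0.448 -> tx,ty,tz [-0.0014 -0.0007  0.0059] roll 0.0002
```

View pics/w7.png

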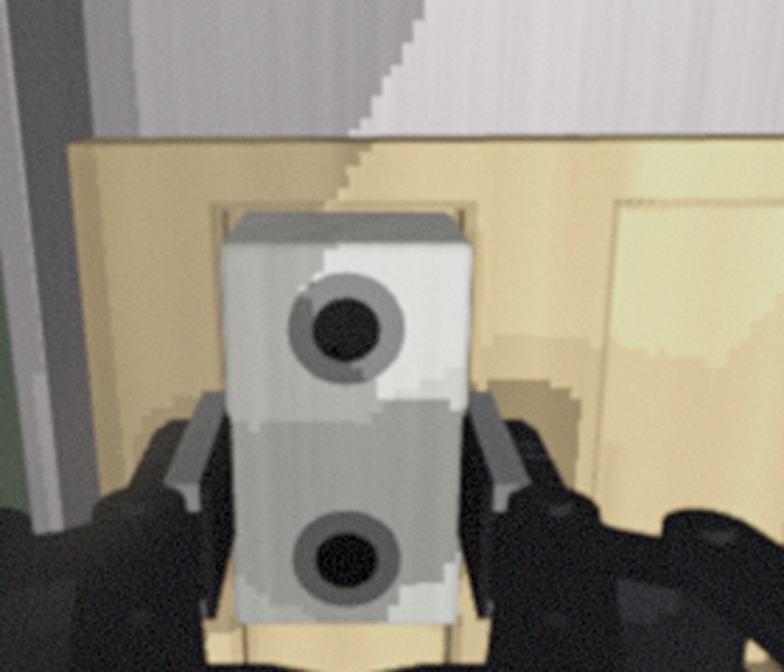

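Request:
jog_arm:
  steps:
    - {"tx":0,"ty":0,"tz":-0.01,"roll":0,"fingers":0.05}
    - {"tx":0,"ty":0,"tz":-0.01,"roll":0,"fingers":0.2}
    - {"tx":0,"ty":0,"tz":-0.01,"roll":0,"fingers":0.2}
    - {"tx":0,"ty":0,"tz":-0.05,"roll":0,"fingers":0.2}
    - {"tx":0,"ty":0,"tz":-0.15,"roll":0,"fingers":0.2}
    - {"tx":0,"ty":0,"tz":-0.3,"roll":0,"fingers":0.2}
    - {"tx":0,"ty":0,"tz":-0.5,"roll":0,"fingers":0.2}
    - {"tx":-0.3,"ty":0,"tz":-0.6,"roll":0,"fingers":0.2}
    - {"tx":-0.3,"ty":0,"tz":-0.6,"roll":0,"fingers":0.2}
    - {"tx":-0.3,"ty":0,"tz":-0.6,"roll":0,"fingers":0.2}

```text
clock: 12.18
eef_pos: [0.6206, -0.1634, 0.2457]
tool_rot: [0.002, 0.006, 1.0, -0.001]
wrist_force: [-0.5, 0.1, -0.5]
gripper_width: 0.601
```

```bash
python3 -c "
from h import *
go([.5573,-.1625,.124],89.3)
im=cam('wrist');save(im,'w8',(160,80,480,320),2.5)
im=cam('top');save(im,'top8',(140,120,340,310),3)
"
```

```text
t=12.2 pos [ 0.6206 -0.1634  0.2457] yaw 89.4 q6 -0.38 F [-0.5  0.1 -0.5] w 0.601 -> tx,ty,tz [0.3192 0.0018 0.6074] roll 0.0005
```

View pics/w8.png

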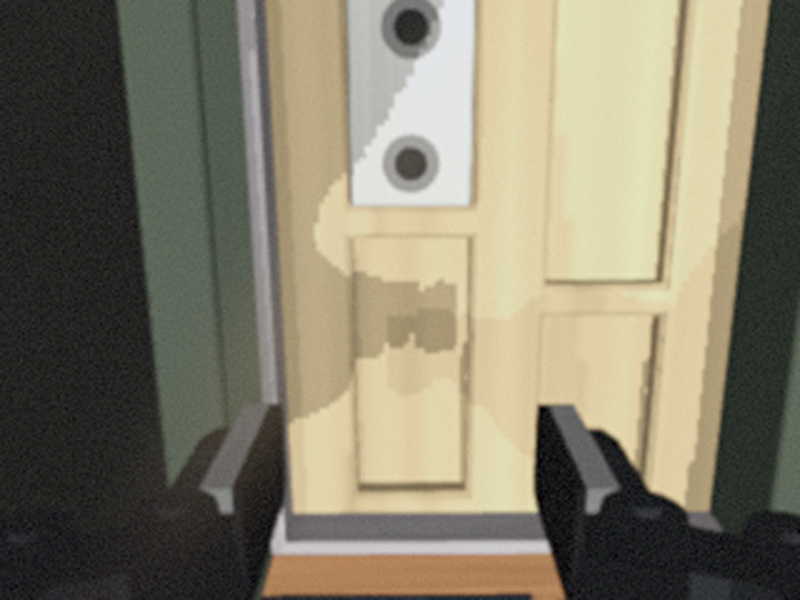

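View pics/top8.png

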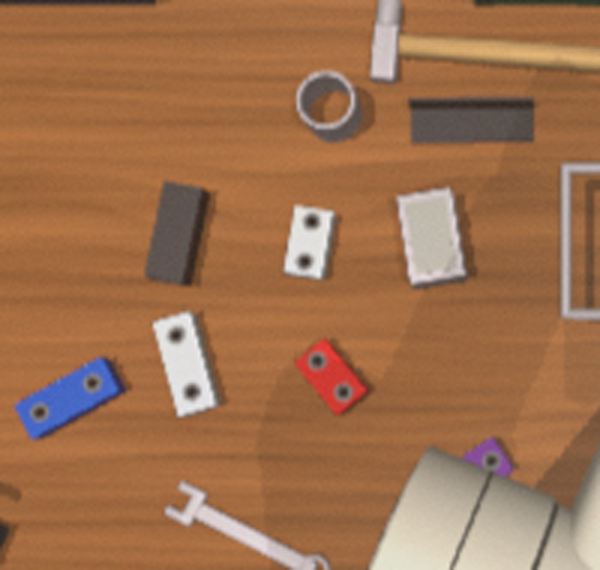

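```bash
python3 -c "
from h import *
im=cam('wrist')
r=lambda x,y,z: ray(im,160+x/2.5,80+y/2.5,z).round(4)
print('rL',r(345,236,.104),r(473,236,.104),r(356,490,.104),r(467,490,.104))
print('fL bottom',r(544,283,.104),r(664,283,.104),'fS top',r(538,312,.104),r(660,312,.104))
print('jaw end',r(351,206,.124),r(472,206,.124))
"
```

```text
rL [ 0.5961 -0.1854  0.104 ] [ 0.5966 -0.1391  0.104 ] [ 0.6986 -0.1845  0.104 ] [ 0.6991 -0.1401  0.104 ]
fL bottom [ 0.6144 -0.1127  0.104 ] [ 0.6149 -0.0684  0.104 ] fS top [ 0.6255 -0.1145  0.104 ] [ 0.626 -0.069  0.104]
jaw end [ 0.5825 -0.1814  0.124 ] [ 0.583  -0.1412  0.124 ]
```

Request:
jog_arm:
  steps:
    - {"tx":0.3,"ty":0.95,"tz":0,"roll":-0.155,"fingers":1}
    - {"tx":0.3,"ty":0.95,"tz":0,"roll":-0.155,"fingers":1}
    - {"tx":0.3,"ty":0.95,"tz":0,"roll":-0.155,"fingers":1}
    - {"tx":0.3,"ty":0.95,"tz":0,"roll":-0.155,"fingers":1}
    - {"tx":0.3,"ty":0.95,"tz":0,"roll":-0.155,"fingers":1}
    - {"tx":0.3,"ty":0.95,"tz":0,"roll":-0.155,"fingers":1}
    - {"tx":0.3,"ty":0.95,"tz":0,"roll":-0.155,"fingers":1}

```text
clock: 12.92
eef_pos: [0.5579, 0.0291, 0.2442]
tool_rot: [-0.0, -0.15, 0.989, -0.0]
wrist_force: [-0.5, -0.9, 0.1]
gripper_width: 1.0
```

```bash
python3 -c "
from h import *
go([.447,.398,.2],107.2)
"
```

```text
t=12.9 pos [0.5579 0.0291 0.2442] yaw 107.2 q6 -0.40 F [-0.5 -0.9  0.1] w 1.000 -> tx,ty,tz [-0.0174  1.9258  0.2209] roll 0.0004
```

Request:
jog_arm:
  steps:
    - {"tx":-0.01,"ty":0.96,"tz":0.1,"roll":0,"fingers":1}
    - {"tx":-0.01,"ty":0.96,"tz":0.1,"roll":0,"fingers":1}
    - {"tx":-0.01,"ty":0.96,"tz":0.1,"roll":0,"fingers":1}
    - {"tx":-0.01,"ty":0.96,"tz":0.1,"roll":0,"fingers":1}
    - {"tx":-0.01,"ty":0.96,"tz":0.1,"roll":0,"fingers":1}
    - {"tx":-0.01,"ty":0.96,"tz":0.1,"roll":0,"fingers":1}

```text
clock: 13.42
eef_pos: [0.5032, 0.2143, 0.2231]
tool_rot: [-0.001, -0.15, 0.989, 0.0]
wrist_force: [-0.2, -0.5, 0.3]
gripper_width: 0.998
```

Request:
jog_arm:
  steps:
    - {"tx":-0.01,"ty":0.97,"tz":0.2,"roll":0,"fingers":1}
    - {"tx":-0.01,"ty":0.97,"tz":0.2,"roll":0,"fingers":1}
    - {"tx":-0.01,"ty":0.97,"tz":0.2,"roll":0,"fingers":1}
    - {"tx":-0.01,"ty":0.97,"tz":0.2,"roll":0,"fingers":1}
    - {"tx":-0.01,"ty":0.97,"tz":0.2,"roll":0,"fingers":1}
    - {"tx":-0.01,"ty":0.97,"tz":0.2,"roll":0,"fingers":1}
    - {"tx":-0.01,"ty":0.97,"tz":0.2,"roll":0,"fingers":1}

```text
clock: 14.0
eef_pos: [0.4497, 0.3978, 0.1828]
tool_rot: [-0.001, -0.149, 0.989, -0.001]
wrist_force: [-0.2, -0.4, -0.2]
gripper_width: 0.999
```

```bash
cat > jaw.py <<'E'
from h import *
import sys
im=cam('wrist');save(im,sys.argv[1],(120,60,560,390),1.8);R=toolR();p=ctrl.state()['eef_pos']
f=im['frame'].astype(int);mx=f.max(2);mn=f.min(2);m=((mx-mn<25)&(mx>150)).astype(np.uint8)
n,l,st,c=cv2.connectedComponentsWithStats(m)
z=float(sys.argv[2]) if len(sys.argv)>2 else .03
for i in range(1,n):
    if st[i,4]<600: continue
    ys,xs=np.nonzero(l==i)
    P=np.array([ray(im,u,v,z)[:2]*1000 for u,v in zip(xs,ys)],np.float32)
    r=cv2.minAreaRect(P); cw=np.array([*r[0],z*1000])/1000
    print(st[i],'world',np.round(r[0],1),np.round(r[1],1),round(r[2],1),'tool',(R.T@(cw-p)).round(4)[:2])
go([p[0],p[1],p[2]])
E
python3 jaw.py w9
```

```text
[ 322    0   72   66 1766] world [301.3 379.7] [62.5 34.7] 62.7 tool [0.1472 0.0274]
[ 589   99   51   60 1102] world [308.4 639.8] [72. 24.] 68.2 tool [0.0641 0.2739]
[ 302  135   44  103 4057] world [444.5 396.5] [100.4  40.4] 17.0 tool [0.0055 0.0014]
[   0  197   60   95 4848] world [591.2 123.1] [99.4 61.6] 9.5 tool [-0.0545 -0.303 ]
[ 146  231   58   62 1760] world [569.6 273.6] [40.5 71.1] 81.2 tool [-0.078  -0.1529]
t=14.1 pos [0.4502 0.3969 0.1833] yaw 107.1 q6 0.28 F [-0.2  0.7  0.1] w 1.002 -> tx,ty,tz [0. 0. 0.] roll 0.0000
```

View pics/w9.png

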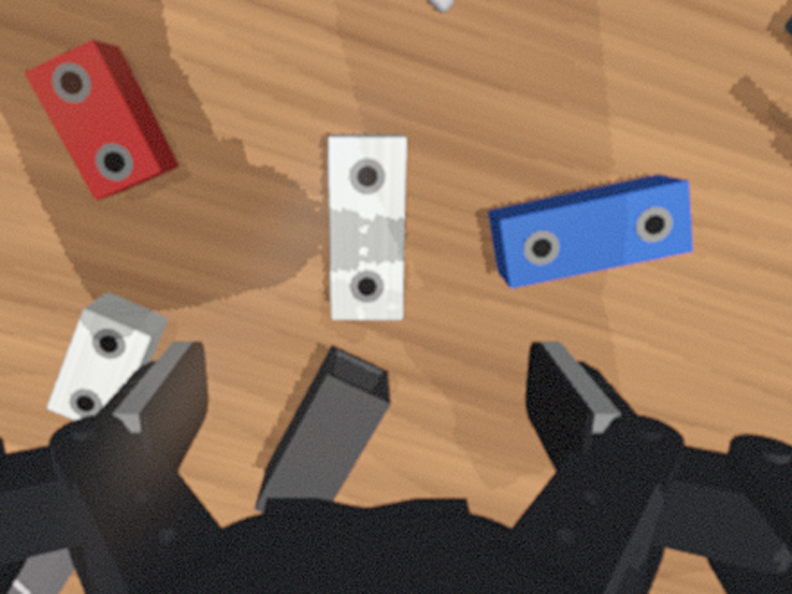

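Request:
jog_arm:
  steps:
    - {"tx":0.026,"ty":0.007,"tz":0.15,"roll":0,"fingers":0.5}
    - {"tx":0.026,"ty":0.007,"tz":0.35,"roll":0,"fingers":0.5}
    - {"tx":0.026,"ty":0.007,"tz":0.55,"roll":0,"fingers":0.5}
    - {"tx":0.026,"ty":0.007,"tz":0.7,"roll":0,"fingers":0.5}
    - {"tx":0.026,"ty":0.007,"tz":0.765,"roll":0,"fingers":0.5}
    - {"tx":0.026,"ty":0.007,"tz":0.765,"roll":0,"fingers":0.2}
    - {"tx":0.026,"ty":0.007,"tz":0.765,"roll":0,"fingers":-0.5}
    - {"tx":0.026,"ty":0.007,"tz":0.765,"roll":0,"fingers":-0.5}
    - {"tx":0.026,"ty":0.007,"tz":0.765,"roll":0,"fingers":-0.5}
    - {"tx":0.026,"ty":0.007,"tz":0.765,"roll":0,"fingers":-0.5}

```text
clock: 14.88
eef_pos: [0.4452, 0.3976, 0.0321]
tool_rot: [0.001, -0.148, 0.989, 0.0]
wrist_force: [-0.4, -0.6, -2.8]
gripper_width: 0.448
```

Request:
jog_arm:
  steps:
    - {"tx":0,"ty":0,"tz":-0.05,"roll":0,"fingers":-0.5}
    - {"tx":0,"ty":0,"tz":-0.15,"roll":0,"fingers":-0.5}
    - {"tx":0,"ty":0,"tz":-0.3,"roll":0,"fingers":-0.5}
    - {"tx":0,"ty":0,"tz":-0.5,"roll":0,"fingers":-0.5}
    - {"tx":0,"ty":0,"tz":-0.7,"roll":0,"fingers":-0.5}
    - {"tx":0,"ty":0,"tz":-0.85,"roll":0,"fingers":-0.5}
    - {"tx":0,"ty":0,"tz":-0.95,"roll":0,"fingers":-0.5}
    - {"tx":0,"ty":0,"tz":-0.95,"roll":0,"fingers":-0.5}

```text
clock: 15.55
eef_pos: [0.4455, 0.3985, 0.2271]
tool_rot: [0.004, -0.149, 0.989, 0.002]
wrist_force: [0.5, -0.0, -2.9]
gripper_width: 0.446
```

```bash
python3 -c "
from h import *
im=cam('wrist');save(im,'w10',(200,100,480,340),2.5)
go([.566,-.09,.22],89.3)
"
```

```text
t=15.6 pos [0.445  0.3981 0.224 ] yaw 107.1 q6 0.29 F [-0.2  0.5 -3.6] w 0.444 -> tx,ty,tz [ 0.1397 -2.5107  0.0155] roll 0.1554
```

View pics/w10.png

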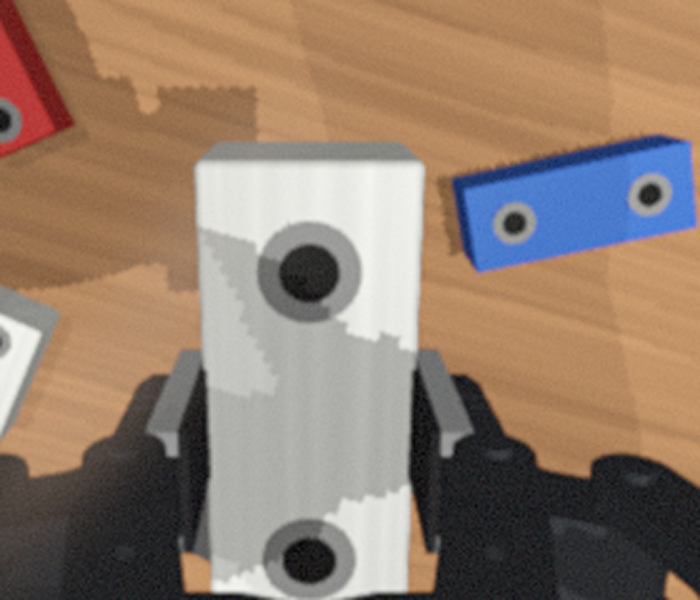

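Request:
jog_arm:
  steps:
    - {"tx":0.05,"ty":-0.12,"tz":0.01,"roll":0.05,"fingers":-0.5}
    - {"tx":0.05,"ty":-0.3,"tz":0.01,"roll":0.1,"fingers":-0.5}
    - {"tx":0.05,"ty":-0.5,"tz":0.01,"roll":0.15,"fingers":-0.5}
    - {"tx":0.05,"ty":-0.7,"tz":0.01,"roll":0.155,"fingers":-0.5}
    - {"tx":0.05,"ty":-0.9,"tz":0.01,"roll":0.155,"fingers":-0.5}
    - {"tx":0.05,"ty":-1.0,"tz":0.01,"roll":0.155,"fingers":-0.5}

```text
clock: 16.1
eef_pos: [0.4936, 0.1999, 0.2175]
tool_rot: [-0.001, 0.007, 1.0, -0.001]
wrist_force: [0.5, 0.5, -2.3]
gripper_width: 0.445
```

```bash
python3 -c "
from h import *
go([.566,-.09,.22],89.3)
"
```

```text
t=16.1 pos [0.4936 0.1999 0.2175] yaw 89.2 q6 0.24 F [ 0.5  0.5 -2.3] w 0.445 -> tx,ty,tz [-0.3816 -1.4446 -0.011 ] roll -0.0007
```

Request:
jog_arm:
  steps:
    - {"tx":-0.1,"ty":-0.2,"tz":-0.011,"roll":0,"fingers":-0.5}
    - {"tx":-0.15,"ty":-0.4,"tz":-0.011,"roll":0,"fingers":-0.5}
    - {"tx":-0.2,"ty":-0.6,"tz":-0.011,"roll":0,"fingers":-0.5}
    - {"tx":-0.2,"ty":-0.8,"tz":-0.011,"roll":0,"fingers":-0.5}
    - {"tx":-0.2,"ty":-0.9,"tz":-0.011,"roll":0,"fingers":-0.5}
    - {"tx":-0.2,"ty":-0.9,"tz":-0.011,"roll":0,"fingers":-0.5}

```text
clock: 16.6
eef_pos: [0.5309, 0.0191, 0.2195]
tool_rot: [-0.001, 0.008, 1.0, -0.0]
wrist_force: [-0.7, 0.5, -3.6]
gripper_width: 0.445
```

Request:
jog_arm:
  steps:
    - {"tx":-0.06,"ty":-0.15,"tz":0,"roll":0,"fingers":-0.5}
    - {"tx":-0.12,"ty":-0.3,"tz":0,"roll":0,"fingers":-0.5}
    - {"tx":-0.18,"ty":-0.44,"tz":0,"roll":0,"fingers":-0.5}
    - {"tx":-0.18,"ty":-0.54,"tz":0,"roll":0,"fingers":-0.5}
    - {"tx":-0.18,"ty":-0.54,"tz":0,"roll":0,"fingers":-0.5}
    - {"tx":-0.18,"ty":-0.54,"tz":0,"roll":0,"fingers":-0.5}
    - {"tx":-0.18,"ty":-0.54,"tz":0,"roll":0,"fingers":-0.5}

```text
clock: 17.18
eef_pos: [0.5657, -0.0846, 0.2202]
tool_rot: [-0.001, 0.006, 1.0, 0.0]
wrist_force: [1.0, 0.0, -3.2]
gripper_width: 0.442
```

```bash
python3 -c "
from h import *
im=cam('wrist');save(im,'w11',(200,100,480,340),2.8)
go([.566,-.09,.124],89.3)
"
```

```text
t=17.2 pos [ 0.5658 -0.0843  0.2205] yaw 89.4 q6 -0.28 F [-0.2  0.2 -3.1] w 0.443 -> tx,ty,tz [-0.0018 -0.0288  0.4825] roll 0.0006
```

View pics/w11.png

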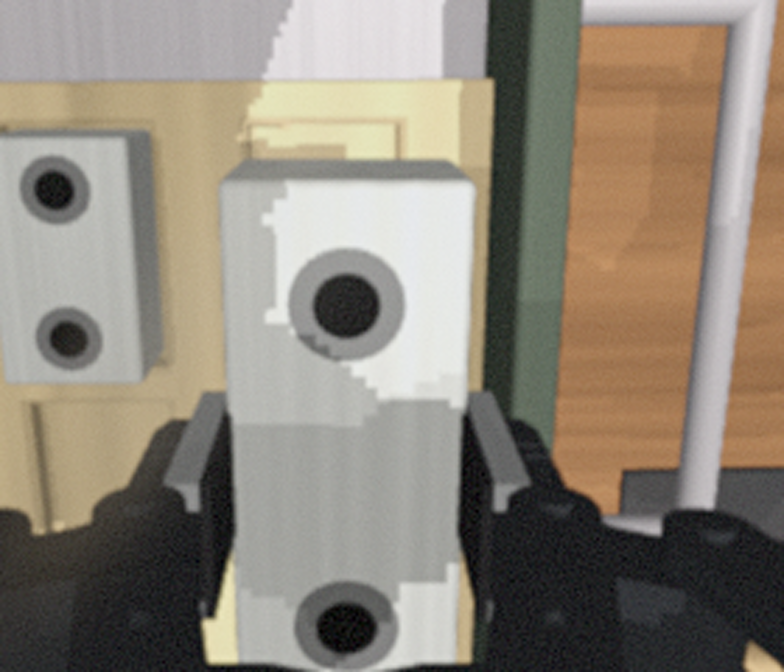

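```bash
python3 -c "
from h import *
im=cam('wrist');p=ctrl.state()['eef_pos']
r=lambda x,y,z: ray(im,200+x/2.8,100+y/2.8,z).round(4)
print('pocket',r(243,120,.104),r(408,120,.104),'inlay edge',r(300,80,.104))
print('jaw',r(221,182,p[2]-.001),r(473,182,p[2]-.001),'bottom',r(243,163,p[2]-.031),r(450,163,p[2]-.031))
print('S2',r(3,137,.124),r(127,137,.124),r(138,381,.124))
go([.566,-.09,.124],89.3)
"
```

```text
pocket [ 0.5145 -0.1128  0.104 ] [ 0.515  -0.0654  0.104 ] inlay edge [ 0.5035 -0.0962  0.104 ]
jaw [ 0.5158 -0.1027  0.2198] [ 0.5162 -0.064   0.2198] bottom [ 0.5165 -0.1029  0.1898] [ 0.5169 -0.0638  0.1898]
S2 [ 0.5169 -0.1742  0.124 ] [ 0.5172 -0.1414  0.124 ] [ 0.5864 -0.1438  0.124 ]
t=17.3 pos [ 0.5659 -0.0842  0.2208] yaw 89.4 q6 -0.28 F [ 0.3  0.6 -3.5] w 0.442 -> tx,ty,tz [-0.0011 -0.0292  0.4838] roll 0.0008
```

Request:
jog_arm:
  steps:
    - {"tx":-0.011,"ty":-0.029,"tz":0.02,"roll":0,"fingers":-0.5}
    - {"tx":-0.011,"ty":-0.029,"tz":0.1,"roll":0,"fingers":-0.5}
    - {"tx":-0.011,"ty":-0.029,"tz":0.2,"roll":0,"fingers":-0.5}
    - {"tx":-0.011,"ty":-0.029,"tz":0.29,"roll":0,"fingers":-0.5}
    - {"tx":-0.011,"ty":-0.029,"tz":0.35,"roll":0,"fingers":-0.5}
    - {"tx":-0.011,"ty":-0.029,"tz":0.38,"roll":0,"fingers":-0.5}
    - {"tx":-0.011,"ty":-0.029,"tz":0.395,"roll":0,"fingers":-0.5}
    - {"tx":-0.011,"ty":-0.029,"tz":0.395,"roll":0,"fingers":-0.5}
    - {"tx":-0.011,"ty":-0.029,"tz":0.395,"roll":0,"fingers":-0.5}

```text
clock: 18.03
eef_pos: [0.5688, -0.0912, 0.1427]
tool_rot: [0.0, 0.006, 1.0, -0.0]
wrist_force: [0.6, -0.8, -3.1]
gripper_width: 0.443
```

```bash
python3 -c "
from h import *
im=cam('wrist');save(im,'w12',(200,100,480,340),2.8)
go([.568,-.09,.124],89.3)
"
```

```text
t=18.1 pos [ 0.5688 -0.0913  0.1429] yaw 89.3 q6 -0.29 F [ 0.  -0.4 -2.2] w 0.444 -> tx,ty,tz [0.0043 0.0064 0.0946] roll 0.0003
```

View pics/w12.png

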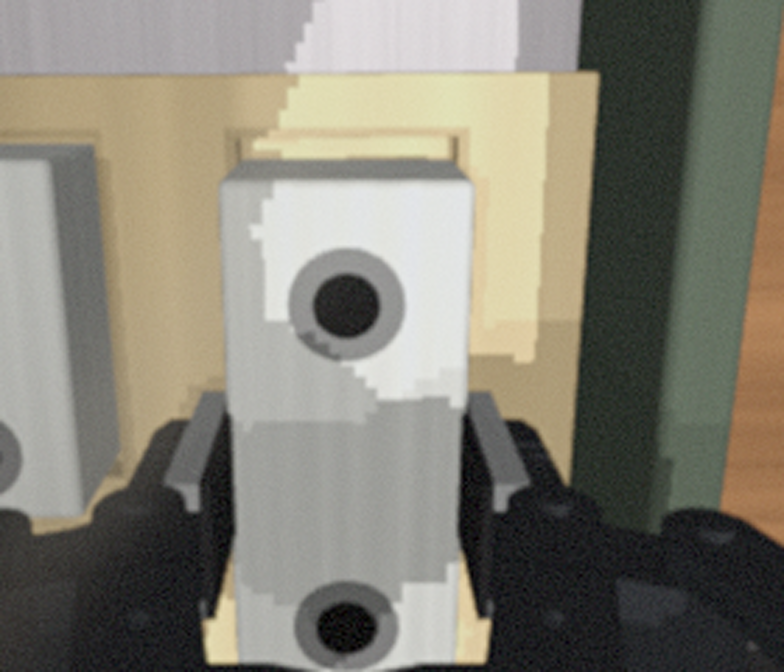

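```bash
python3 -c "
from h import *
im=cam('wrist');p=ctrl.state()['eef_pos']
r=lambda x,y,z: ray(im,200+x/2.8,100+y/2.8,z).round(4)
print('pocket outer',r(228,132,.104),r(467,132,.104),'inner floor?',r(240,140,.104),r(455,140,.104))
print('jaw top',r(221,182,p[2]-.001),r(473,182,p[2]-.001),'bottom',r(243,161,p[2]-.031),r(448,161,p[2]-.031))
go([.568,-.09,.124],89.3)
"
```

```text
pocket outer [ 0.5145 -0.1135  0.104 ] [ 0.515  -0.0666  0.104 ] inner floor? [ 0.5161 -0.1112  0.104 ] [ 0.5165 -0.0689  0.104 ]
jaw top [ 0.5188 -0.1097  0.142 ] [ 0.5192 -0.0709  0.142 ] bottom [ 0.5192 -0.1098  0.112 ] [ 0.5196 -0.0712  0.112 ]
t=18.1 pos [ 0.5688 -0.0913  0.143 ] yaw 89.3 q6 -0.29 F [-0.2 -0.4 -3.8] w 0.447 -> tx,ty,tz [0.0044 0.0066 0.0948] roll 0.0003
```

Request:
jog_arm:
  steps:
    - {"tx":0.004,"ty":0.002,"tz":0.02,"roll":0,"fingers":-0.5}
    - {"tx":0.004,"ty":0.002,"tz":0.04,"roll":0,"fingers":-0.5}
    - {"tx":0.004,"ty":0.002,"tz":0.06,"roll":0,"fingers":-0.5}
    - {"tx":0.004,"ty":0.002,"tz":0.08,"roll":0,"fingers":-0.5}
    - {"tx":0.004,"ty":0.002,"tz":0.09,"roll":0,"fingers":-0.5}
    - {"tx":0.004,"ty":0.002,"tz":0.097,"roll":0,"fingers":-0.5}
    - {"tx":0.004,"ty":0.002,"tz":0.097,"roll":0,"fingers":-0.5}

```text
clock: 18.72
eef_pos: [0.5675, -0.0908, 0.1256]
tool_rot: [0.001, 0.006, 1.0, -0.001]
wrist_force: [-9.2, 3.4, 27.3]
gripper_width: 0.448
```

```bash
python3 -c "
from h import *
im=cam('wrist');save(im,'w13',(200,100,480,340),2.8)
go([.568,-.09,.124],89.3)
"
```

```text
t=18.8 pos [ 0.5675 -0.0909  0.1256] yaw 89.3 q6 -0.29 F [-10.7   2.3  26. ] w 0.448 -> tx,ty,tz [-0.0023  0.0044  0.0078] roll 0.0002
```

View pics/w13.png

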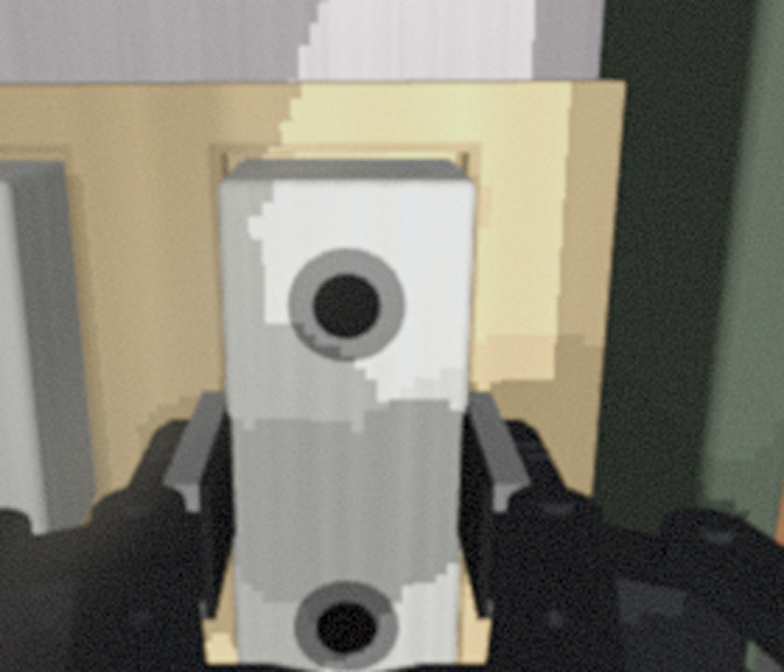

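Request:
jog_arm:
  steps:
    - {"tx":0,"ty":0,"tz":-0.02,"roll":0,"fingers":0}
    - {"tx":0,"ty":0,"tz":-0.02,"roll":0,"fingers":0.2}
    - {"tx":0,"ty":0,"tz":-0.02,"roll":0,"fingers":0.2}
    - {"tx":0,"ty":0,"tz":-0.06,"roll":0,"fingers":0.2}
    - {"tx":0,"ty":0,"tz":-0.15,"roll":0,"fingers":0.2}
    - {"tx":0,"ty":0,"tz":-0.3,"roll":0,"fingers":0.2}
    - {"tx":0,"ty":0,"tz":-0.5,"roll":0,"fingers":0.2}
    - {"tx":0,"ty":0,"tz":-0.5,"roll":0,"fingers":0.2}
    - {"tx":0,"ty":0,"tz":-0.5,"roll":0,"fingers":0.2}

```text
clock: 19.52
eef_pos: [0.5686, -0.0911, 0.225]
tool_rot: [0.002, 0.006, 1.0, -0.001]
wrist_force: [0.9, -0.2, 0.1]
gripper_width: 0.6
```

```bash
python3 -c "
from h import *
im=cam('wrist');save(im,'w14',(120,60,560,390),1.8)
go([.570,.274,.2],81.2)
"
```

```text
t=19.6 pos [ 0.5679 -0.0909  0.2233] yaw 89.3 q6 -0.29 F [-0.1  0.5 -0.5] w 0.598 -> tx,ty,tz [0.0111 1.8247 0.1155] roll 0.0709
```

View pics/w14.png

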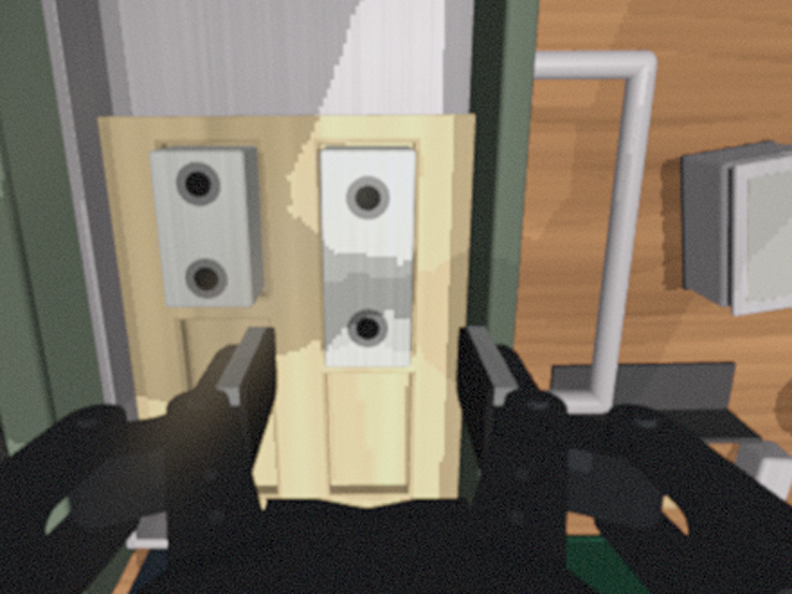

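Both placed jaws sit in their pockets. Next, the second short jaw (top image about (243,200)).

Request:
jog_arm:
  steps:
    - {"tx":0.01,"ty":0.95,"tz":0,"roll":0.071,"fingers":0.5}
    - {"tx":0.01,"ty":0.95,"tz":0,"roll":0.071,"fingers":0.5}
    - {"tx":0.01,"ty":0.95,"tz":0,"roll":0.071,"fingers":0.5}
    - {"tx":0.01,"ty":0.95,"tz":0,"roll":0.071,"fingers":0.5}
    - {"tx":0.01,"ty":0.95,"tz":0,"roll":0.071,"fingers":0.5}
    - {"tx":0.01,"ty":0.95,"tz":0,"roll":0.071,"fingers":0.5}

```text
clock: 20.07
eef_pos: [0.5668, 0.1037, 0.2211]
tool_rot: [-0.001, 0.075, 0.997, 0.0]
wrist_force: [0.2, 0.2, -0.4]
gripper_width: 0.753
```

```bash
python3 -c "
from h import *
go([.567,.274,.19],81.2)
"
```

```text
t=20.1 pos [0.5668 0.1037 0.2211] yaw 81.4 q6 0.18 F [ 0.2  0.2 -0.4] w 0.753 -> tx,ty,tz [0.1251 0.8421 0.1567] roll 0.0021
```

Request:
jog_arm:
  steps:
    - {"tx":0.125,"ty":0.842,"tz":0.15,"roll":0.002,"fingers":0.5}
    - {"tx":0.125,"ty":0.842,"tz":0.15,"roll":0.002,"fingers":0.5}
    - {"tx":0.125,"ty":0.842,"tz":0.15,"roll":0.002,"fingers":0.5}
    - {"tx":0.125,"ty":0.842,"tz":0.15,"roll":0.002,"fingers":0.5}
    - {"tx":0.125,"ty":0.842,"tz":0.15,"roll":0.002,"fingers":0.5}
    - {"tx":0.125,"ty":0.842,"tz":0.15,"roll":0.002,"fingers":0.5}
    - {"tx":0.125,"ty":0.842,"tz":0.15,"roll":0.002,"fingers":0.5}

```text
clock: 20.65
eef_pos: [0.5685, 0.2691, 0.1914]
tool_rot: [-0.001, 0.078, 0.997, -0.001]
wrist_force: [0.3, -0.4, 0.7]
gripper_width: 0.752
```

```bash
python3 jaw.py w15
```

```text
[ 307  155   42   71 2476] world [568.4 273.1] [40.4 71.4] 81.1 tool [0.001  0.0047]
[ 145  169   93  103 5324] world [579.8 132.4] [98.8 61. ] 9.7 tool [-0.0324 -0.1323]
t=20.7 pos [0.5688 0.2684 0.192 ] yaw 80.9 q6 0.47 F [-0.  -0.5 -0.8] w 0.751 -> tx,ty,tz [0. 0. 0.] roll 0.0000
```

View pics/w15.png

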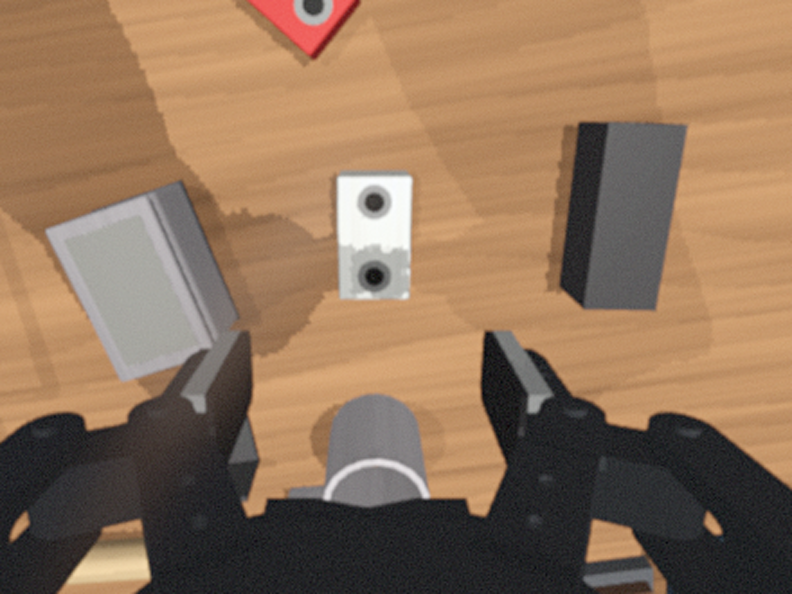

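Request:
jog_arm:
  steps:
    - {"tx":0.005,"ty":0.024,"tz":0.15,"roll":0,"fingers":0.5}
    - {"tx":0.005,"ty":0.024,"tz":0.35,"roll":0,"fingers":0.5}
    - {"tx":0.005,"ty":0.024,"tz":0.55,"roll":0,"fingers":0.5}
    - {"tx":0.005,"ty":0.024,"tz":0.72,"roll":0,"fingers":0.5}
    - {"tx":0.005,"ty":0.024,"tz":0.805,"roll":0,"fingers":0.5}
    - {"tx":0.005,"ty":0.024,"tz":0.805,"roll":0,"fingers":0.2}
    - {"tx":0.005,"ty":0.024,"tz":0.805,"roll":0,"fingers":-0.5}
    - {"tx":0.005,"ty":0.024,"tz":0.805,"roll":0,"fingers":-0.5}
    - {"tx":0.005,"ty":0.024,"tz":0.805,"roll":0,"fingers":-0.5}
    - {"tx":0.005,"ty":0.024,"tz":0.805,"roll":0,"fingers":-0.5}

```text
clock: 21.53
eef_pos: [0.5695, 0.2743, 0.0333]
tool_rot: [0.001, 0.079, 0.997, 0.0]
wrist_force: [-0.4, 0.3, -2.1]
gripper_width: 0.442
```

Request:
jog_arm:
  steps:
    - {"tx":0,"ty":0,"tz":-0.05,"roll":0,"fingers":-0.5}
    - {"tx":0,"ty":0,"tz":-0.15,"roll":0,"fingers":-0.5}
    - {"tx":0,"ty":0,"tz":-0.3,"roll":0,"fingers":-0.5}
    - {"tx":0,"ty":0,"tz":-0.5,"roll":0,"fingers":-0.5}
    - {"tx":0,"ty":0,"tz":-0.7,"roll":0,"fingers":-0.5}
    - {"tx":0,"ty":0,"tz":-0.85,"roll":0,"fingers":-0.5}
    - {"tx":0,"ty":0,"tz":-0.93,"roll":0,"fingers":-0.5}
    - {"tx":0,"ty":0,"tz":-0.93,"roll":0,"fingers":-0.5}

```text
clock: 22.2
eef_pos: [0.5698, 0.2749, 0.2236]
tool_rot: [0.004, 0.079, 0.997, 0.002]
wrist_force: [-0.4, -0.4, -2.9]
gripper_width: 0.45
```

```bash
python3 -c "
from h import *
im=cam('wrist');save(im,'w16',(200,100,480,340),2)
go([.669,-.086,.22],89.3)
"
```

```text
t=22.2 pos [0.5692 0.2747 0.2205] yaw 81.0 q6 0.47 F [ 1.  -0.1 -1.8] w 0.442 -> tx,ty,tz [-0.7757 -1.7027  0.002 ] roll -0.0727
```

View pics/w16.png

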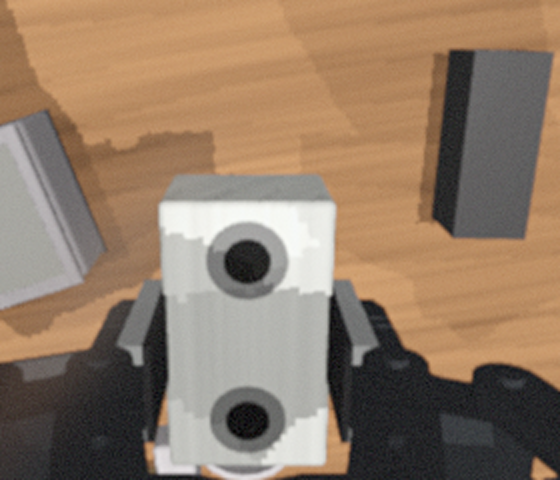

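Request:
jog_arm:
  steps:
    - {"tx":-0.05,"ty":-0.12,"tz":0,"roll":-0.03,"fingers":-0.5}
    - {"tx":-0.12,"ty":-0.28,"tz":0,"roll":-0.06,"fingers":-0.5}
    - {"tx":-0.2,"ty":-0.46,"tz":0,"roll":-0.073,"fingers":-0.5}
    - {"tx":-0.28,"ty":-0.64,"tz":0,"roll":-0.073,"fingers":-0.5}
    - {"tx":-0.36,"ty":-0.8,"tz":0,"roll":-0.073,"fingers":-0.5}
    - {"tx":-0.4,"ty":-0.88,"tz":0,"roll":-0.073,"fingers":-0.5}
    - {"tx":-0.4,"ty":-0.88,"tz":0,"roll":-0.073,"fingers":-0.5}

```text
clock: 22.83
eef_pos: [0.6204, 0.084, 0.2155]
tool_rot: [-0.001, 0.008, 1.0, -0.001]
wrist_force: [-0.2, 0.6, -1.9]
gripper_width: 0.445
```

```bash
python3 -c "
from h import *
go([.669,-.086,.22],89.3)
"
```

```text
t=22.8 pos [0.6204 0.084  0.2155] yaw 89.1 q6 0.02 F [-0.2  0.6 -1.9] w 0.445 -> tx,ty,tz [-0.2565 -0.8461 -0.0221] roll -0.0019
```

Request:
jog_arm:
  steps:
    - {"tx":-0.06,"ty":-0.15,"tz":-0.02,"roll":-0.002,"fingers":-0.5}
    - {"tx":-0.12,"ty":-0.32,"tz":-0.02,"roll":-0.002,"fingers":-0.5}
    - {"tx":-0.18,"ty":-0.5,"tz":-0.02,"roll":-0.002,"fingers":-0.5}
    - {"tx":-0.23,"ty":-0.66,"tz":-0.02,"roll":-0.002,"fingers":-0.5}
    - {"tx":-0.256,"ty":-0.8,"tz":-0.02,"roll":-0.002,"fingers":-0.5}
    - {"tx":-0.256,"ty":-0.846,"tz":-0.02,"roll":-0.002,"fingers":-0.5}
    - {"tx":-0.256,"ty":-0.846,"tz":-0.02,"roll":-0.002,"fingers":-0.5}
    - {"tx":-0.256,"ty":-0.846,"tz":-0.02,"roll":-0.002,"fingers":-0.5}

```text
clock: 23.5
eef_pos: [0.6687, -0.0813, 0.2204]
tool_rot: [-0.001, 0.004, 1.0, 0.001]
wrist_force: [-0.4, 1.3, -1.9]
gripper_width: 0.441
```

```bash
python3 -c "
from h import *
im=cam('wrist');save(im,'w17',(200,100,480,340),2.8)
go([.669,-.09,.124],89.3)
"
```

```text
t=23.6 pos [ 0.6687 -0.0806  0.2208] yaw 89.6 q6 -0.24 F [-0.   0.1 -2.3] w 0.445 -> tx,ty,tz [-0.0023 -0.0473  0.4842] roll 0.0025
```

View pics/w17.png

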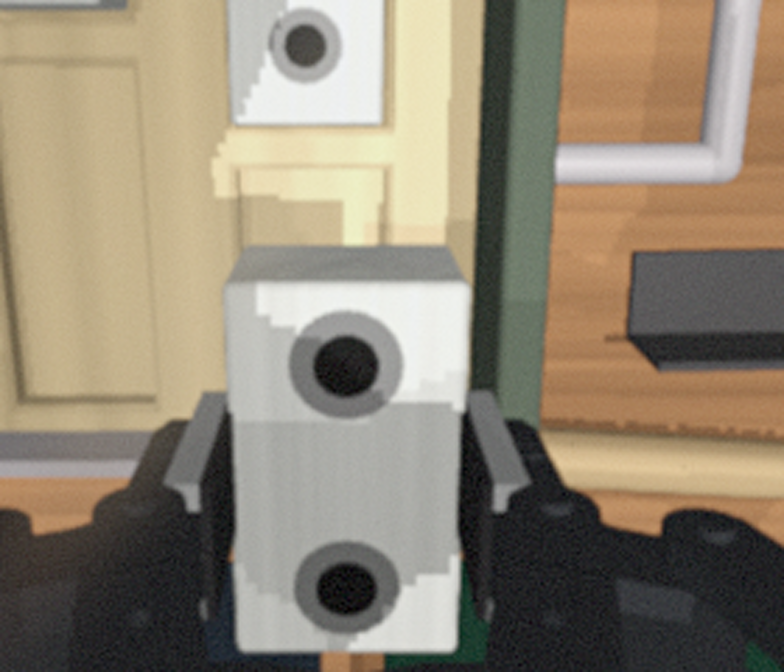

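```bash
cat > rel.py <<'E'
from h import *
import sys
im=cam('wrist');p=ctrl.state()['eef_pos']
def r(x,y,z): return ray(im,200+x/2.8,100+y/2.8,z).round(4)
E
python3 -c "
from rel import *
print('pocket',r(232,163,.104),r(397,163,.104),'L far end',r(230,124,.124),r(383,124,.124))
print('jaw',r(226,282,p[2]-.001),r(470,282,p[2]-.001),'bottom',r(248,247,p[2]-.031),r(448,247,p[2]-.031))
go([.669,-.09,.124],89.3)
"
```

```text
pocket [ 0.6298 -0.1131  0.104 ] [ 0.6301 -0.0649  0.104 ] L far end [ 0.6171 -0.1104  0.124 ] [ 0.6174 -0.07    0.124 ]
jaw [ 0.6346 -0.0991  0.2202] [ 0.6349 -0.0604  0.2202] bottom [ 0.6357 -0.099   0.1902] [ 0.6359 -0.0603  0.1902]
t=23.6 pos [ 0.6688 -0.0803  0.2212] yaw 89.6 q6 -0.24 F [-0.3 -0.2 -2.1] w 0.441 -> tx,ty,tz [-0.0016 -0.049   0.4861] roll 0.0028
```

Request:
jog_arm:
  steps:
    - {"tx":0.003,"ty":-0.049,"tz":0.02,"roll":0.002,"fingers":-0.5}
    - {"tx":0.003,"ty":-0.049,"tz":0.1,"roll":0.002,"fingers":-0.5}
    - {"tx":0.003,"ty":-0.049,"tz":0.2,"roll":0.002,"fingers":-0.5}
    - {"tx":0.003,"ty":-0.049,"tz":0.29,"roll":0.002,"fingers":-0.5}
    - {"tx":0.003,"ty":-0.049,"tz":0.35,"roll":0.002,"fingers":-0.5}
    - {"tx":0.003,"ty":-0.049,"tz":0.38,"roll":0.002,"fingers":-0.5}
    - {"tx":0.003,"ty":-0.049,"tz":0.395,"roll":0.002,"fingers":-0.5}
    - {"tx":0.003,"ty":-0.049,"tz":0.395,"roll":0.002,"fingers":-0.5}
    - {"tx":0.003,"ty":-0.049,"tz":0.395,"roll":0.002,"fingers":-0.5}

```text
clock: 24.35
eef_pos: [0.6689, -0.0915, 0.1435]
tool_rot: [0.001, 0.006, 1.0, -0.0]
wrist_force: [0.0, -0.6, -2.3]
gripper_width: 0.445
```

```bash
python3 -c "
from rel import *
save(im,'w18',(200,100,480,340),2.8)
go([.669,-.09,.124],89.3)
"
```

```text
t=24.4 pos [ 0.669  -0.0916  0.1437] yaw 89.3 q6 -0.25 F [ 0.3  0.7 -3.4] w 0.445 -> tx,ty,tz [0.0001 0.0082 0.0984] roll 0.0003
```

View pics/w18.png

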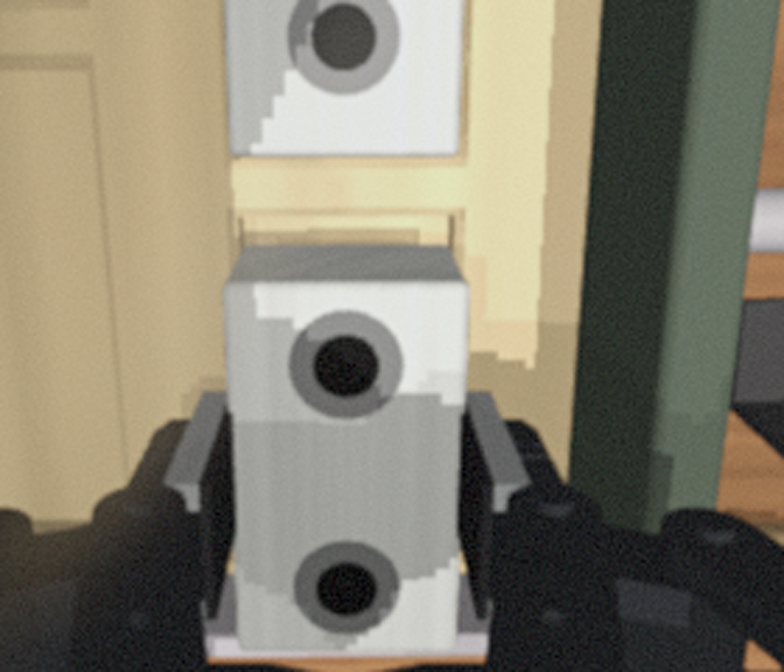

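```bash
python3 -c "
from rel import *
print('pocket',r(231,211,.104),r(465,211,.104),'L far end',r(231,155,.124),r(460,155,.124))
print('jaw',r(226,282,p[2]-.001),r(470,282,p[2]-.001),'bottom',r(246,247,p[2]-.031),r(448,247,p[2]-.031))
"
```

```text
pocket [ 0.6304 -0.1141  0.104 ] [ 0.631  -0.0668  0.104 ] L far end [ 0.6169 -0.1108  0.124 ] [ 0.6174 -0.0708  0.124 ]
jaw [ 0.6349 -0.11    0.1427] [ 0.6353 -0.0712  0.1427] bottom [ 0.636  -0.1103  0.1127] [ 0.6364 -0.0711  0.1127]
```

Request:
jog_arm:
  steps:
    - {"tx":0.004,"ty":0.002,"tz":0.02,"roll":0,"fingers":-0.5}
    - {"tx":0.004,"ty":0.002,"tz":0.04,"roll":0,"fingers":-0.5}
    - {"tx":0.004,"ty":0.002,"tz":0.06,"roll":0,"fingers":-0.5}
    - {"tx":0.004,"ty":0.002,"tz":0.08,"roll":0,"fingers":-0.5}
    - {"tx":0.004,"ty":0.002,"tz":0.09,"roll":0,"fingers":-0.5}
    - {"tx":0.004,"ty":0.002,"tz":0.095,"roll":0,"fingers":-0.5}
    - {"tx":0.004,"ty":0.002,"tz":0.095,"roll":0,"fingers":-0.5}

```text
clock: 25.03
eef_pos: [0.6677, -0.0912, 0.1263]
tool_rot: [0.001, 0.006, 1.0, -0.0]
wrist_force: [-7.7, 2.9, 17.3]
gripper_width: 0.444
```

```bash
python3 -c "
from rel import *
save(im,'w19',(200,100,480,340),2.8)
go([.669,-.09,.124],89.3)
"
```

```text
t=25.1 pos [ 0.6677 -0.0912  0.1263] yaw 89.3 q6 -0.25 F [-8.   1.8 17.7] w 0.444 -> tx,ty,tz [-0.0064  0.0062  0.0114] roll 0.0003
```

View pics/w19.png

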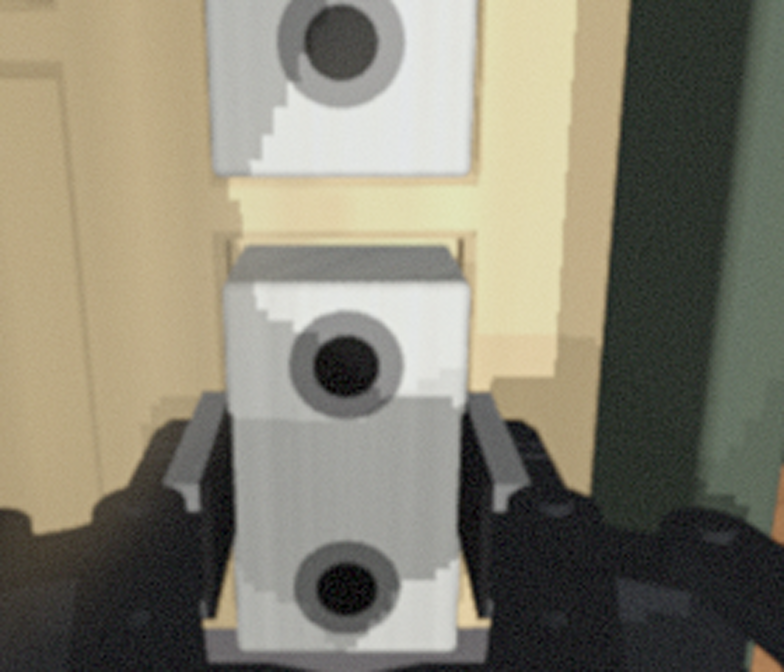

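Request:
jog_arm:
  steps:
    - {"tx":0,"ty":0,"tz":-0.02,"roll":0,"fingers":0}
    - {"tx":0,"ty":0,"tz":-0.02,"roll":0,"fingers":0.2}
    - {"tx":0,"ty":0,"tz":-0.02,"roll":0,"fingers":0.2}
    - {"tx":0,"ty":0,"tz":-0.06,"roll":0,"fingers":0.2}
    - {"tx":0,"ty":0,"tz":-0.15,"roll":0,"fingers":0.2}
    - {"tx":0,"ty":0,"tz":-0.3,"roll":0,"fingers":0.2}
    - {"tx":0,"ty":0,"tz":-0.5,"roll":0,"fingers":0.2}
    - {"tx":0,"ty":0,"tz":-0.5,"roll":0,"fingers":0.2}

```text
clock: 25.75
eef_pos: [0.6696, -0.0917, 0.2316]
tool_rot: [0.005, 0.006, 1.0, -0.001]
wrist_force: [0.9, -0.6, 0.3]
gripper_width: 0.598
```

Request:
jog_arm:
  steps:
    - {"tx":0.22,"ty":0.6,"tz":0,"roll":-0.088,"fingers":0.8}
    - {"tx":0.44,"ty":1.0,"tz":0,"roll":-0.088,"fingers":0.8}
    - {"tx":0.44,"ty":1.0,"tz":0,"roll":-0.088,"fingers":1}
    - {"tx":0.44,"ty":1.0,"tz":0,"roll":-0.088,"fingers":1}
    - {"tx":0.44,"ty":1.0,"tz":0,"roll":-0.088,"fingers":1}
    - {"tx":0.44,"ty":1.0,"tz":0,"roll":-0.088,"fingers":1}
    - {"tx":0.44,"ty":1.0,"tz":0,"roll":-0.088,"fingers":1}

```text
clock: 26.33
eef_pos: [0.5809, 0.1126, 0.2244]
tool_rot: [0.0, -0.084, 0.996, 0.0]
wrist_force: [0.1, 0.0, -0.2]
gripper_width: 1.0
```

```bash
python3 -c "
from h import *
im=cam('top');save(im,'top20',(140,100,460,300),2.5)
go([.576,.148,.2],99.5)
"
```

```text
t=26.4 pos [0.5818 0.111  0.2242] yaw 99.6 q6 -0.12 F [-0.5 -0.4 -0.1] w 1.002 -> tx,ty,tz [-0.002   0.1871  0.1212] roll 0.0005
```

View pics/top20.png

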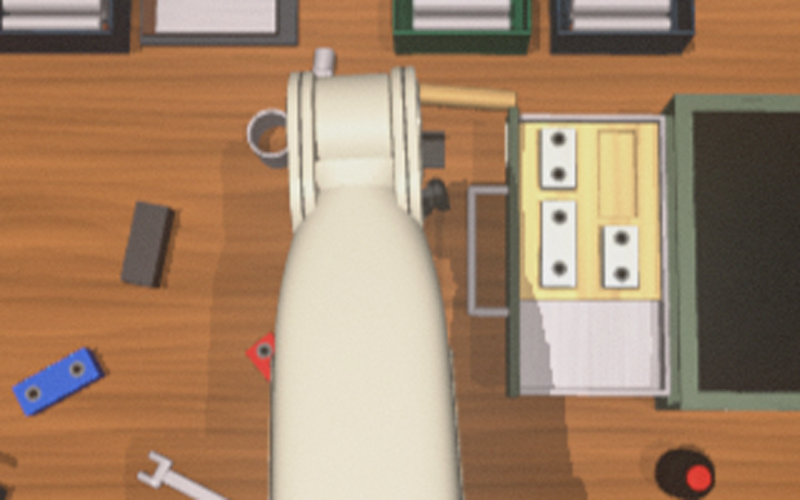

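All three jaws sit in the drawer. Now over the tin.

Request:
jog_arm:
  steps:
    - {"tx":-0.002,"ty":0.187,"tz":0.1,"roll":0,"fingers":1}
    - {"tx":-0.002,"ty":0.187,"tz":0.1,"roll":0,"fingers":1}
    - {"tx":-0.002,"ty":0.187,"tz":0.1,"roll":0,"fingers":1}
    - {"tx":-0.002,"ty":0.187,"tz":0.1,"roll":0,"fingers":1}

```text
clock: 26.72
eef_pos: [0.5771, 0.1457, 0.2036]
tool_rot: [-0.0, -0.082, 0.997, -0.0]
wrist_force: [-0.4, -0.5, -0.3]
gripper_width: 1.003
```

```bash
python3 jaw.py w21 0.053
```

```text
[  36   19   89  249 4757] world [578.4 -78.3] [ 71.5 221.7] 89.5 tool [ 0.0352 -0.221 ]
[   0   77   24  146 2356] world [ 587.1 -144.6] [ 21.8 136.8] 83.2 tool [ 0.0373 -0.2878]
[ 293  141   62   94 5484] world [572.5 145.3] [91.  56.8] 9.5 tool [0.0047 0.0006]
[   0  232   44   92 2710] world [ 719.  -149.5] [ 43.2 112.2] 83.2 tool [-0.092  -0.3141]
t=26.8 pos [0.5772 0.1455 0.2038] yaw 99.3 q6 -0.06 F [ 0.5 -0.3 -0.3] w 0.999 -> tx,ty,tz [0. 0. 0.] roll 0.0000
```

View pics/w21.png

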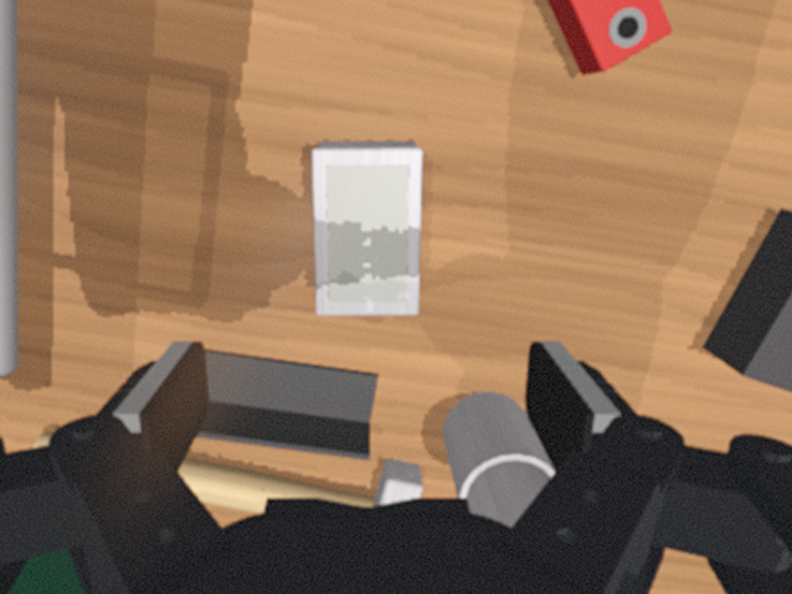

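Request:
jog_arm:
  steps:
    - {"tx":0.023,"ty":0.003,"tz":0.1,"roll":0,"fingers":-1}
    - {"tx":0.023,"ty":0.003,"tz":0.2,"roll":0,"fingers":-1}
    - {"tx":0.023,"ty":0.003,"tz":0.3,"roll":0,"fingers":-1}
    - {"tx":0.023,"ty":0.003,"tz":0.42,"roll":0,"fingers":-1}
    - {"tx":0.023,"ty":0.003,"tz":0.52,"roll":0,"fingers":-1}
    - {"tx":0.023,"ty":0.003,"tz":0.58,"roll":0,"fingers":-1}
    - {"tx":0.023,"ty":0.003,"tz":0.61,"roll":0,"fingers":-1}
    - {"tx":0.023,"ty":0.003,"tz":0.61,"roll":0,"fingers":-1}
    - {"tx":0.023,"ty":0.003,"tz":0.61,"roll":0,"fingers":-1}

```text
clock: 27.52
eef_pos: [0.5725, 0.1459, 0.0823]
tool_rot: [0.0, -0.081, 0.997, -0.0]
wrist_force: [0.0, 0.9, -0.1]
gripper_width: -0.001
```

Request:
jog_arm:
  steps:
    - {"tx":0,"ty":0,"tz":0.01,"roll":0,"fingers":-1}
    - {"tx":0,"ty":0,"tz":0.02,"roll":0,"fingers":-1}
    - {"tx":0,"ty":0,"tz":0.03,"roll":0,"fingers":-1}
    - {"tx":0,"ty":0,"tz":0.035,"roll":0,"fingers":-1}
    - {"tx":0,"ty":0,"tz":0.035,"roll":0,"fingers":-1}

```text
clock: 27.93
eef_pos: [0.5717, 0.1466, 0.0746]
tool_rot: [-0.0, -0.082, 0.997, -0.0]
wrist_force: [-1.8, -0.9, -0.8]
gripper_width: -0.001
```

Request:
jog_arm:
  steps:
    - {"tx":0,"ty":0,"tz":0.01,"roll":0,"fingers":-1}
    - {"tx":0,"ty":0,"tz":0.015,"roll":0,"fingers":-1}
    - {"tx":0,"ty":0,"tz":0.02,"roll":0,"fingers":-1}
    - {"tx":0,"ty":0,"tz":0.025,"roll":0,"fingers":-1}
    - {"tx":0,"ty":0,"tz":0.025,"roll":0,"fingers":-1}

```text
clock: 28.35
eef_pos: [0.5719, 0.1466, 0.0701]
tool_rot: [0.0, -0.082, 0.997, 0.0]
wrist_force: [-1.7, -0.1, 3.5]
gripper_width: 0.002
```

Request:
jog_arm:
  steps:
    - {"tx":0,"ty":0,"tz":0.01,"roll":0,"fingers":-1}
    - {"tx":0,"ty":0,"tz":0.015,"roll":0,"fingers":-1}
    - {"tx":0,"ty":0,"tz":0.02,"roll":0,"fingers":-1}
    - {"tx":0,"ty":0,"tz":0.02,"roll":0,"fingers":-1}
    - {"tx":0,"ty":0,"tz":0.02,"roll":0,"fingers":-1}

```text
clock: 28.77
eef_pos: [0.5719, 0.1466, 0.0661]
tool_rot: [0.0, -0.082, 0.997, 0.0]
wrist_force: [-0.8, -0.2, 5.1]
gripper_width: -0.001
```

Request:
jog_arm:
  steps:
    - {"tx":0,"ty":0,"tz":0.005,"roll":0,"fingers":-1}
    - {"tx":0,"ty":0,"tz":0.01,"roll":0,"fingers":-1}
    - {"tx":0,"ty":0,"tz":0.01,"roll":0,"fingers":-1}
    - {"tx":0,"ty":0,"tz":0.01,"roll":0,"fingers":-1}

```text
clock: 29.1
eef_pos: [0.5719, 0.1467, 0.065]
tool_rot: [0.001, -0.082, 0.997, 0.0]
wrist_force: [-4.6, -0.1, 13.6]
gripper_width: -0.003
```

Request:
jog_arm:
  steps:
    - {"tx":0,"ty":0,"tz":0.005,"roll":0,"fingers":-1}
    - {"tx":0,"ty":0,"tz":0.01,"roll":0,"fingers":-1}
    - {"tx":0,"ty":0,"tz":0.01,"roll":0,"fingers":-1}

```text
clock: 29.35
eef_pos: [0.572, 0.1467, 0.0648]
tool_rot: [0.001, -0.082, 0.997, -0.0]
wrist_force: [-9.6, -1.3, 30.6]
gripper_width: -0.002
```

Request:
jog_arm:
  steps:
    - {"tx":0,"ty":0,"tz":-0.06,"roll":0,"fingers":-1}
    - {"tx":0,"ty":0,"tz":-0.2,"roll":0,"fingers":-1}
    - {"tx":0,"ty":0,"tz":-0.4,"roll":0,"fingers":0.8}
    - {"tx":0,"ty":0,"tz":-0.6,"roll":0,"fingers":0.8}
    - {"tx":0,"ty":0,"tz":-0.7,"roll":0,"fingers":0.8}
    - {"tx":0,"ty":0,"tz":-0.7,"roll":0,"fingers":0.8}
    - {"tx":0,"ty":0,"tz":-0.7,"roll":0,"fingers":0.8}
    - {"tx":0,"ty":0,"tz":-0.7,"roll":0,"fingers":0.8}

```text
clock: 30.02
eef_pos: [0.5714, 0.1465, 0.2008]
tool_rot: [-0.001, -0.082, 0.997, -0.0]
wrist_force: [-0.5, -0.8, -1.1]
gripper_width: 0.845
```

```bash
python3 jaw.py w22 0.048
```

```text
[  30   28   92  250 4928] world [583.  -83.6] [ 73.7 226.3] 89.8 tool [ 0.0257 -0.229 ]
[   0   85   21  146 1728] world [ 590.7 -148.2] [ 19.2 139.8] 83.3 tool [ 0.0286 -0.294 ]
[ 292  147   60   92 5279] world [572.3 145.4] [90.6 56.2] 9.5 tool [-0.0012 -0.0013]
[   0  233   43   99 3006] world [ 723.  -151.7] [ 43.3 119.9] 83.3 tool [-0.1013 -0.3191]
t=30.1 pos [0.5712 0.1465 0.2003] yaw 99.4 q6 -0.06 F [ 0.4 -0.6 -0.1] w 0.900 -> tx,ty,tz [0. 0. 0.] roll 0.0000
```

View pics/w22.png

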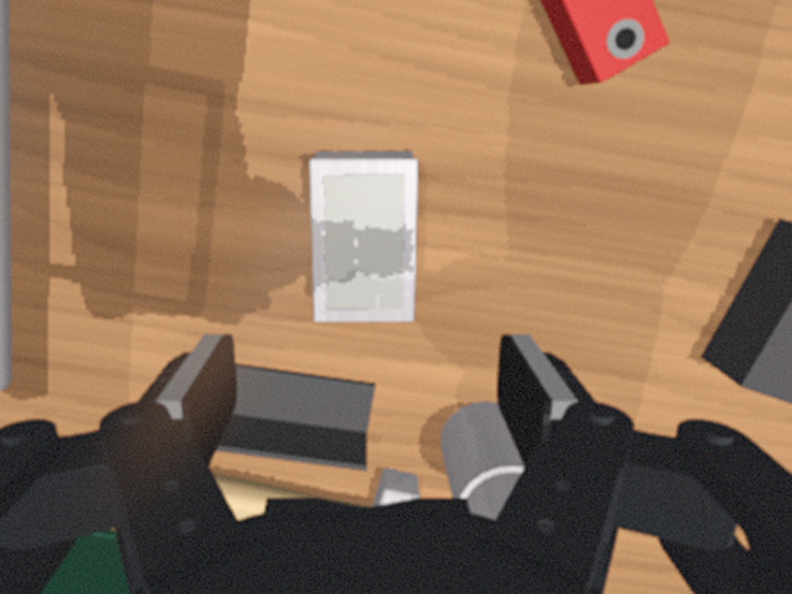

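Request:
jog_arm:
  steps:
    - {"tx":-0.005,"ty":-0.006,"tz":0.18,"roll":0,"fingers":0.8}
    - {"tx":-0.005,"ty":-0.006,"tz":0.38,"roll":0,"fingers":0.8}
    - {"tx":-0.005,"ty":-0.006,"tz":0.58,"roll":0,"fingers":0.8}
    - {"tx":-0.005,"ty":-0.006,"tz":0.74,"roll":0,"fingers":0.8}
    - {"tx":-0.005,"ty":-0.006,"tz":0.84,"roll":0,"fingers":0.8}
    - {"tx":-0.005,"ty":-0.006,"tz":0.85,"roll":0,"fingers":0.5}
    - {"tx":-0.005,"ty":-0.006,"tz":0.85,"roll":0,"fingers":0}
    - {"tx":-0.005,"ty":-0.006,"tz":0.85,"roll":0,"fingers":0}
    - {"tx":-0.005,"ty":-0.006,"tz":0.85,"roll":0,"fingers":0}
    - {"tx":-0.005,"ty":-0.006,"tz":0.85,"roll":0,"fingers":0}
  newtons: 60

```text
clock: 30.9
eef_pos: [0.5736, 0.1456, 0.033]
tool_rot: [0.001, -0.082, 0.997, 0.0]
wrist_force: [-0.2, -0.5, -2.9]
gripper_width: 0.645
```

Request:
jog_arm:
  steps:
    - {"tx":0,"ty":0,"tz":-0.05,"roll":0,"fingers":0}
    - {"tx":0,"ty":0,"tz":-0.15,"roll":0,"fingers":0}
    - {"tx":0,"ty":0,"tz":-0.3,"roll":0,"fingers":0}
    - {"tx":0,"ty":0,"tz":-0.5,"roll":0,"fingers":0}
    - {"tx":0,"ty":0,"tz":-0.7,"roll":0,"fingers":0}
    - {"tx":0,"ty":0,"tz":-0.85,"roll":0,"fingers":0}
    - {"tx":0,"ty":0,"tz":-0.98,"roll":0,"fingers":0}
    - {"tx":0,"ty":0,"tz":-0.98,"roll":0,"fingers":0}

```text
clock: 31.57
eef_pos: [0.5744, 0.1458, 0.2352]
tool_rot: [0.005, -0.082, 0.997, 0.0]
wrist_force: [0.1, 0.6, -2.3]
gripper_width: 0.641
```

```bash
python3 -c "
from h import *
im=cam('wrist');save(im,'w23',(200,100,480,340),2)
go([.45,-.125,.235],89.3)
"
```

```text
t=31.6 pos [0.5739 0.1457 0.232 ] yaw 99.4 q6 -0.06 F [-0.  -0.  -2.8] w 0.647 -> tx,ty,tz [ 0.8324 -1.234  -0.0203] roll 0.0882
```

View pics/w23.png

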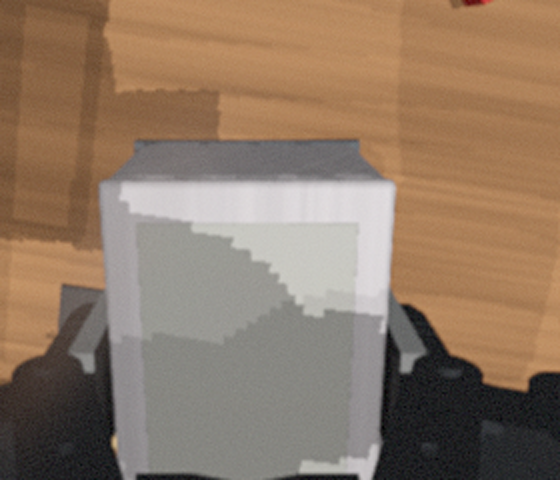

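Request:
jog_arm:
  steps:
    - {"tx":0.1,"ty":-0.12,"tz":-0.02,"roll":0.03,"fingers":0}
    - {"tx":0.22,"ty":-0.27,"tz":-0.02,"roll":0.06,"fingers":0}
    - {"tx":0.34,"ty":-0.43,"tz":-0.02,"roll":0.088,"fingers":0}
    - {"tx":0.46,"ty":-0.6,"tz":-0.02,"roll":0.088,"fingers":0}
    - {"tx":0.56,"ty":-0.74,"tz":-0.02,"roll":0.088,"fingers":0}
    - {"tx":0.6,"ty":-0.8,"tz":-0.02,"roll":0.088,"fingers":0}
    - {"tx":0.6,"ty":-0.8,"tz":-0.02,"roll":0.088,"fingers":0}

```text
clock: 32.2
eef_pos: [0.4788, -0.0342, 0.2313]
tool_rot: [-0.001, 0.008, 1.0, -0.0]
wrist_force: [0.5, 0.3, -1.8]
gripper_width: 0.647
```

```bash
python3 -c "
from h import *
go([.45,-.125,.235],89.3)
"
```

```text
t=32.2 pos [ 0.4788 -0.0342  0.2313] yaw 89.1 q6 -0.23 F [ 0.5  0.3 -1.8] w 0.647 -> tx,ty,tz [ 0.1371 -0.4561 -0.0181] roll -0.0015
```

Request:
jog_arm:
  steps:
    - {"tx":0.04,"ty":-0.14,"tz":-0.01,"roll":-0.001,"fingers":0}
    - {"tx":0.09,"ty":-0.28,"tz":-0.01,"roll":-0.001,"fingers":0}
    - {"tx":0.13,"ty":-0.4,"tz":-0.01,"roll":-0.001,"fingers":0}
    - {"tx":0.137,"ty":-0.45,"tz":-0.01,"roll":-0.001,"fingers":0}
    - {"tx":0.137,"ty":-0.456,"tz":-0.01,"roll":-0.001,"fingers":0}
    - {"tx":0.137,"ty":-0.456,"tz":-0.01,"roll":-0.001,"fingers":0}
    - {"tx":0.137,"ty":-0.456,"tz":-0.01,"roll":-0.001,"fingers":0}

```text
clock: 32.78
eef_pos: [0.4525, -0.1219, 0.2334]
tool_rot: [-0.0, 0.005, 1.0, 0.0]
wrist_force: [0.3, -0.2, -3.2]
gripper_width: 0.649
```

```bash
python3 -c "
from rel import *
save(im,'w24',(120,60,560,390),1.8)
go([.45,-.125,.121],89.3)
"
```

```text
t=32.8 pos [ 0.4525 -0.1217  0.2335] yaw 89.5 q6 -0.43 F [-0.4  0.5 -2.9] w 0.645 -> tx,ty,tz [ 0.0122 -0.0168  0.5624] roll 0.0017
```

View pics/w24.png

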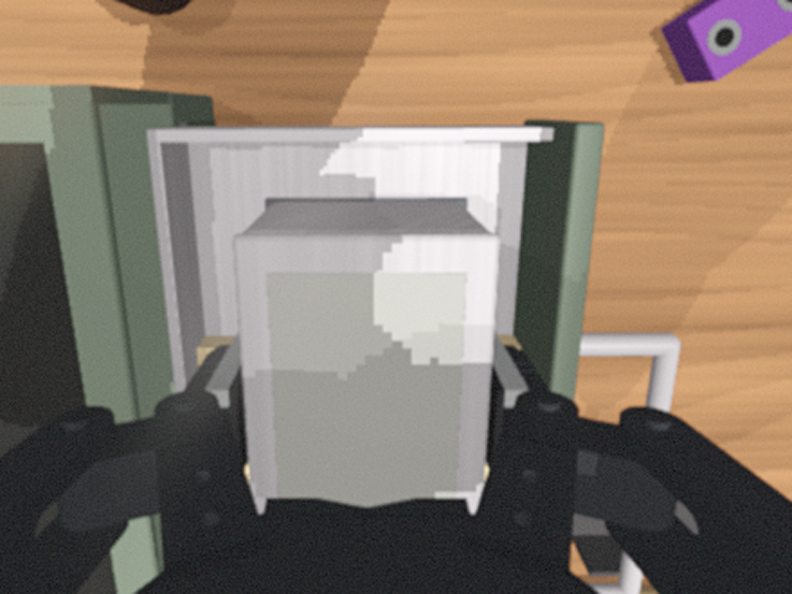

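```bash
python3 -c "
from rel import *
q=lambda x,y,z: ray(im,120+x/1.8,60+y/1.8,z).round(4)
print('wall',q(350,142,.125),'outer',q(350,129,.125),'tin bottom near',q(266,199,p[2]-.033),q(466,199,p[2]-.033),'top near',q(236,235,p[2]+.015),q(496,235,p[2]+.015))
"
```

```text
wall [ 0.398  -0.1279  0.125 ] outer [ 0.3925 -0.1278  0.125 ] tin bottom near [ 0.4101 -0.1512  0.2005] [ 0.4106 -0.0911  0.2005] top near [ 0.41   -0.149   0.2485] [ 0.4105 -0.0933  0.2485]
```

Request:
jog_arm:
  steps:
    - {"tx":0.019,"ty":-0.017,"tz":0.05,"roll":0.001,"fingers":0}
    - {"tx":0.019,"ty":-0.017,"tz":0.15,"roll":0.001,"fingers":0}
    - {"tx":0.019,"ty":-0.017,"tz":0.26,"roll":0.001,"fingers":0}
    - {"tx":0.019,"ty":-0.017,"tz":0.37,"roll":0.001,"fingers":0}
    - {"tx":0.019,"ty":-0.017,"tz":0.45,"roll":0.001,"fingers":0}
    - {"tx":0.019,"ty":-0.017,"tz":0.5,"roll":0.001,"fingers":0}
    - {"tx":0.019,"ty":-0.017,"tz":0.53,"roll":0.001,"fingers":0}
    - {"tx":0.019,"ty":-0.017,"tz":0.55,"roll":0.001,"fingers":0}
    - {"tx":0.019,"ty":-0.017,"tz":0.56,"roll":0.001,"fingers":0}
    - {"tx":0.019,"ty":-0.017,"tz":0.56,"roll":0.001,"fingers":0}

```text
clock: 33.72
eef_pos: [0.4487, -0.1259, 0.1218]
tool_rot: [0.0, 0.006, 1.0, -0.0]
wrist_force: [-0.5, 0.2, -2.4]
gripper_width: 0.646
```

```bash
python3 -c "
from rel import *
save(im,'w25',(120,60,560,390),1.8)
go([.449,-.125,.121],89.3)
"
```

```text
t=33.8 pos [ 0.4487 -0.126   0.1221] yaw 89.3 q6 -0.44 F [ 1.   0.3 -3.1] w 0.646 -> tx,ty,tz [-0.0012  0.0052  0.0055] roll 0.0004
```

View pics/w25.png

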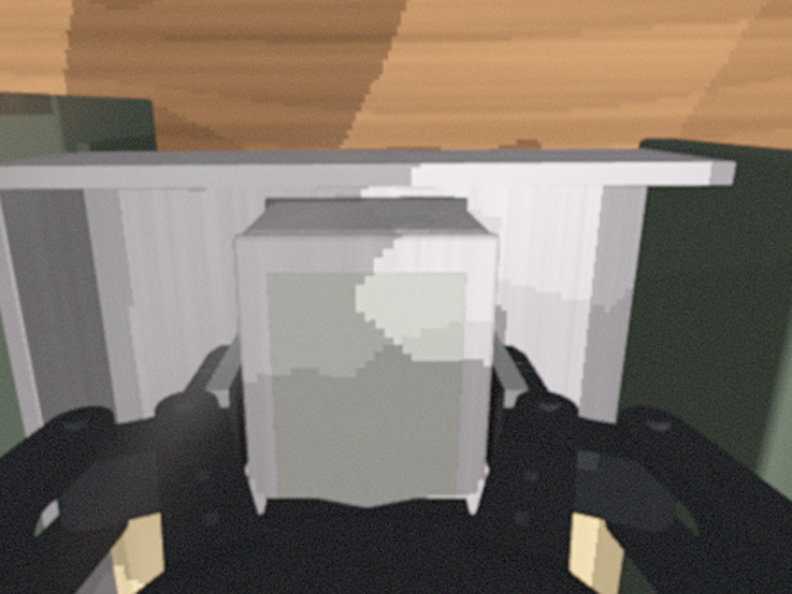

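Just above the floor. Lower to contact, release, rise.

Request:
jog_arm:
  steps:
    - {"tx":0,"ty":0,"tz":0.005,"roll":0,"fingers":0}
    - {"tx":0,"ty":0,"tz":0.01,"roll":0,"fingers":0}
    - {"tx":0,"ty":0,"tz":0.015,"roll":0,"fingers":0}
    - {"tx":0,"ty":0,"tz":0.015,"roll":0,"fingers":0}

```text
clock: 34.1
eef_pos: [0.4484, -0.1262, 0.1187]
tool_rot: [0.0, 0.006, 1.0, -0.0]
wrist_force: [0.5, 0.0, -1.3]
gripper_width: 0.65
```

Request:
jog_arm:
  steps:
    - {"tx":0,"ty":0,"tz":0,"roll":0,"fingers":0.4}
    - {"tx":0,"ty":0,"tz":0,"roll":0,"fingers":0.6}
    - {"tx":0,"ty":0,"tz":0,"roll":0,"fingers":0.6}
    - {"tx":0,"ty":0,"tz":0,"roll":0,"fingers":0.6}
    - {"tx":0,"ty":0,"tz":-0.06,"roll":0,"fingers":0.6}
    - {"tx":0,"ty":0,"tz":-0.15,"roll":0,"fingers":0.6}
    - {"tx":0,"ty":0,"tz":-0.3,"roll":0,"fingers":0.6}
    - {"tx":0,"ty":0,"tz":-0.5,"roll":0,"fingers":0.6}
    - {"tx":0,"ty":0,"tz":-0.5,"roll":0,"fingers":0.6}
    - {"tx":0,"ty":0,"tz":-0.5,"roll":0,"fingers":0.6}

```text
clock: 34.93
eef_pos: [0.4494, -0.1266, 0.2208]
tool_rot: [0.002, 0.006, 1.0, -0.001]
wrist_force: [0.9, -0.5, -1.0]
gripper_width: 0.803
```

```bash
python3 jaw.py w26 0.136
```

```text
[  204   135   236   135 20506] world [ 442.7 -128.3] [164.4 103.1] 89.4 tool [ 0.0061 -0.002 ]
[455 256  59  36 887] world [499.7  -1.3] [45.6 30.8] 89.4 tool [-0.0495  0.1256]
[ 343  285   48   62 2214] world [538.3 -92.3] [38.1 58.7] 89.7 tool [-0.0891  0.035 ]
[ 260  286   49   60 2160] world [ 537.5 -159.5] [38.7 56.9] 89.4 tool [-0.0891 -0.0321]
t=35.0 pos [ 0.4487 -0.1262  0.2192] yaw 89.3 q6 -0.44 F [ 0.2  1.1 -1.2] w 0.802 -> tx,ty,tz [0. 0. 0.] roll 0.0000
```

View pics/w26.png

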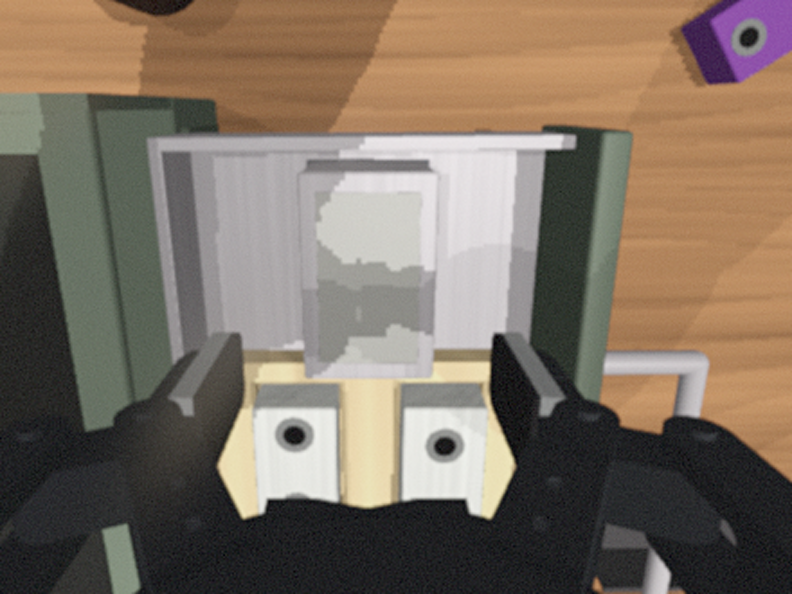

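```bash
python3 -c "
from rel import *
q=lambda x,y,z: ray(im,120+x/1.8,60+y/1.8,z).round(4)
for z in (.136,.144): print([q(*a,z)[:2] for a in [(300,171),(438,171),(433,377),(306,377)]])
im=cam('top');save(im,'top27',(360,130,460,270),5)
m=im
for u,v in [(0,0)]: pass
"
```

```text
[array([ 0.4036, -0.1513]), array([ 0.4042, -0.0975]), array([ 0.4931, -0.0975]), array([ 0.4925, -0.1526])]
[array([ 0.4027, -0.1503]), array([ 0.4033, -0.0986]), array([ 0.4888, -0.0985]), array([ 0.4883, -0.1516])]
```

View pics/top27.png

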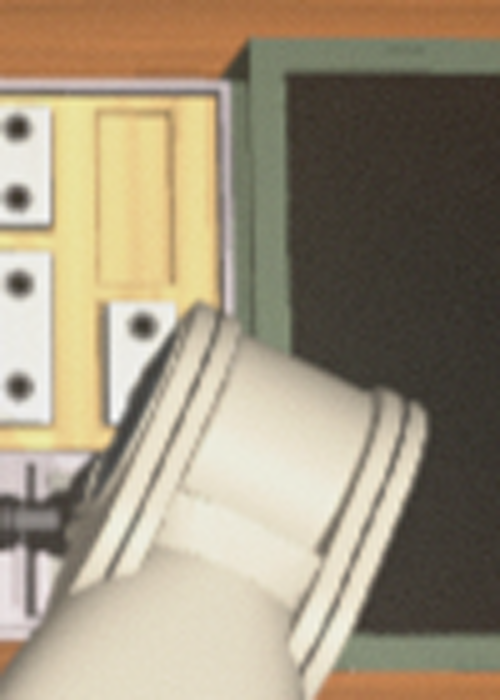

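Request:
jog_arm:
  steps:
    - {"tx":-0.2,"ty":0.1,"tz":-0.2,"roll":0,"fingers":-0.3}
    - {"tx":-0.4,"ty":0.3,"tz":-0.2,"roll":0,"fingers":-0.3}
    - {"tx":-0.52,"ty":0.5,"tz":-0.2,"roll":0,"fingers":-0.3}
    - {"tx":-0.52,"ty":0.78,"tz":-0.2,"roll":0,"fingers":-0.3}
    - {"tx":-0.52,"ty":0.78,"tz":-0.2,"roll":0,"fingers":-0.3}
    - {"tx":-0.52,"ty":0.78,"tz":-0.2,"roll":0,"fingers":-0.3}
    - {"tx":-0.52,"ty":0.78,"tz":-0.2,"roll":0,"fingers":-0.3}

```text
clock: 35.67
eef_pos: [0.5542, 0.0309, 0.2571]
tool_rot: [-0.001, 0.004, 1.0, 0.0]
wrist_force: [0.2, 0.1, -0.5]
gripper_width: 0.354
```

```bash
python3 -c "
from rel import *
save(im,'w28')
im=cam('top');save(im,'top28',(330,125,460,275),4)
im=cam('scene');save(im,'scene28',(180,60,400,230),3.5)
go([.552,.0122,.1386],89.0)
"
```

```text
t=35.8 pos [0.5539 0.0279 0.2579] yaw 89.3 q6 -0.09 F [-0.3  0.5  0.4] w 0.347 -> tx,ty,tz [ 0.0075 -0.0787  0.5966] roll 0.0026
```

View pics/w28.png

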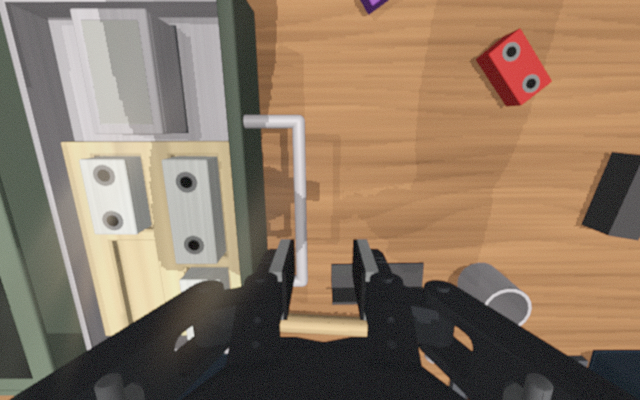

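View pics/top28.png

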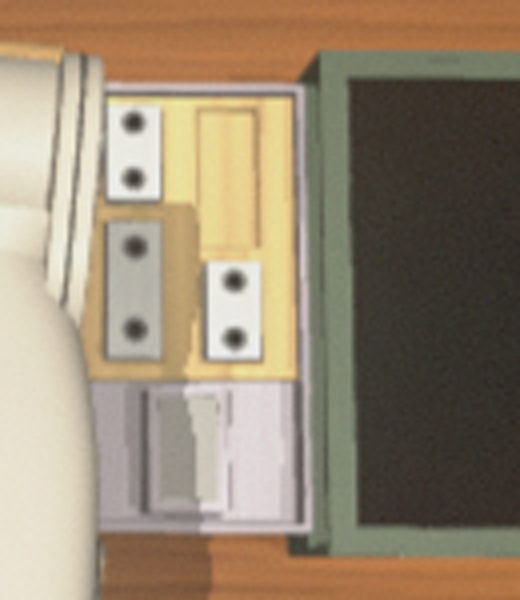

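View pics/scene28.png

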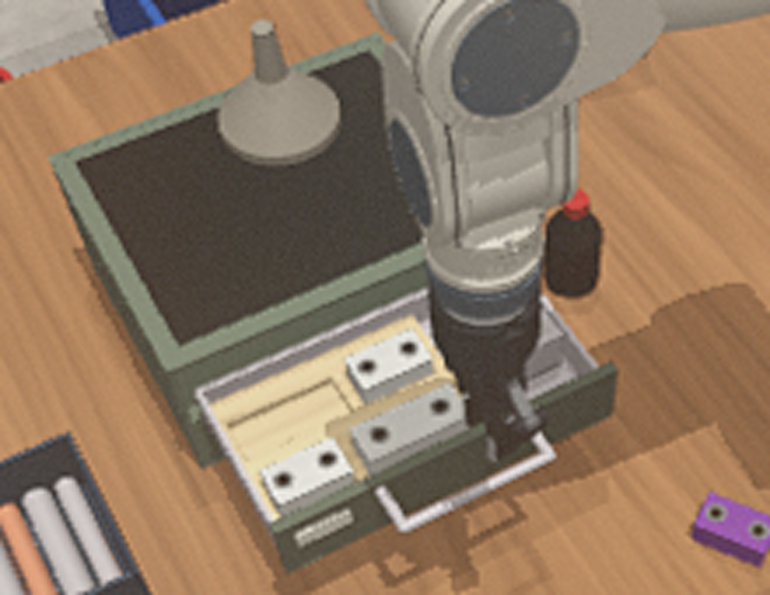

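Request:
jog_arm:
  steps:
    - {"tx":0.007,"ty":-0.079,"tz":0.15,"roll":0,"fingers":-0.3}
    - {"tx":0.007,"ty":-0.079,"tz":0.3,"roll":0,"fingers":-0.3}
    - {"tx":0.007,"ty":-0.079,"tz":0.44,"roll":0,"fingers":-0.3}
    - {"tx":0.007,"ty":-0.079,"tz":0.54,"roll":0,"fingers":-0.3}
    - {"tx":0.007,"ty":-0.079,"tz":0.595,"roll":0,"fingers":-0.3}
    - {"tx":0.007,"ty":-0.079,"tz":0.595,"roll":0,"fingers":-0.8}
    - {"tx":0.007,"ty":-0.079,"tz":0.595,"roll":0,"fingers":-1}
    - {"tx":0.007,"ty":-0.079,"tz":0.595,"roll":0,"fingers":-1}
    - {"tx":0.007,"ty":-0.079,"tz":0.595,"roll":0,"fingers":-1}
    - {"tx":0.007,"ty":-0.079,"tz":0.595,"roll":0,"fingers":-1}
  newtons: 40

```text
clock: 36.65
eef_pos: [0.5519, 0.0118, 0.1392]
tool_rot: [-0.001, 0.006, 1.0, -0.001]
wrist_force: [-1.5, -7.1, -15.0]
gripper_width: 0.104
```

```bash
python3 -c "
from h import *
go([.550,-.178,.1386],89.3)
"
```

```text
t=36.6 pos [0.5519 0.0118 0.1392] yaw 89.3 q6 -0.12 F [ -1.5  -7.1 -15. ] w 0.104 -> tx,ty,tz [-0.0027 -0.9489  0.0045] roll -0.0003
```

Request:
jog_arm:
  steps:
    - {"tx":0,"ty":-0.02,"tz":0,"roll":0,"fingers":-1}
    - {"tx":0,"ty":-0.05,"tz":0,"roll":0,"fingers":-1}
    - {"tx":0,"ty":-0.09,"tz":0,"roll":0,"fingers":-1}
    - {"tx":0,"ty":-0.14,"tz":0,"roll":0,"fingers":-1}
    - {"tx":0,"ty":-0.19,"tz":0,"roll":0,"fingers":-1}
    - {"tx":0,"ty":-0.24,"tz":0,"roll":0,"fingers":-1}
    - {"tx":0,"ty":-0.29,"tz":0,"roll":0,"fingers":-1}
    - {"tx":0,"ty":-0.34,"tz":0,"roll":0,"fingers":-1}
    - {"tx":0,"ty":-0.39,"tz":0,"roll":0,"fingers":-1}
    - {"tx":0,"ty":-0.44,"tz":0,"roll":0,"fingers":-1}

```text
clock: 37.48
eef_pos: [0.5514, -0.0761, 0.1393]
tool_rot: [-0.0, 0.006, 1.0, 0.0]
wrist_force: [1.8, 4.6, -21.3]
gripper_width: 0.097
```

Request:
jog_arm:
  steps:
    - {"tx":0,"ty":-0.05,"tz":0,"roll":0,"fingers":-1}
    - {"tx":0,"ty":-0.1,"tz":0,"roll":0,"fingers":-1}
    - {"tx":0,"ty":-0.15,"tz":0,"roll":0,"fingers":-1}
    - {"tx":0,"ty":-0.2,"tz":0,"roll":0,"fingers":-1}
    - {"tx":0,"ty":-0.25,"tz":0,"roll":0,"fingers":-1}
    - {"tx":0,"ty":-0.3,"tz":0,"roll":0,"fingers":-1}
    - {"tx":0,"ty":-0.35,"tz":0,"roll":0,"fingers":-1}
    - {"tx":0,"ty":-0.39,"tz":0,"roll":0,"fingers":-1}
    - {"tx":0,"ty":-0.42,"tz":0,"roll":0,"fingers":-1}
    - {"tx":0,"ty":-0.43,"tz":0,"roll":0,"fingers":-1}

```text
clock: 38.32
eef_pos: [0.5509, -0.1628, 0.1393]
tool_rot: [0.0, 0.006, 1.0, -0.0]
wrist_force: [3.3, 3.7, -23.6]
gripper_width: 0.102
```

```bash
python3 -c "
from h import *
go([.550,-.178,.1386],89.3)
"
```

```text
t=38.3 pos [ 0.5509 -0.1628  0.1393] yaw 89.3 q6 -0.42 F [  3.3   3.7 -23.6] w 0.102 -> tx,ty,tz [ 0.0034 -0.0759  0.0035] roll -0.0002
```

Request:
jog_arm:
  steps:
    - {"tx":0,"ty":-0.02,"tz":0,"roll":0,"fingers":-1}
    - {"tx":0,"ty":-0.04,"tz":0,"roll":0,"fingers":-1}
    - {"tx":0,"ty":-0.06,"tz":0,"roll":0,"fingers":-1}
    - {"tx":0,"ty":-0.075,"tz":0,"roll":0,"fingers":-1}
    - {"tx":0,"ty":-0.085,"tz":0,"roll":0,"fingers":-1}
    - {"tx":0,"ty":-0.085,"tz":0,"roll":0,"fingers":-1}

```text
clock: 38.82
eef_pos: [0.5508, -0.1784, 0.1393]
tool_rot: [0.0, 0.006, 1.0, 0.001]
wrist_force: [5.0, 6.8, -24.8]
gripper_width: 0.098
```

Request:
jog_arm:
  steps:
    - {"tx":0,"ty":-0.01,"tz":0,"roll":0,"fingers":-1}
    - {"tx":0,"ty":-0.02,"tz":0,"roll":0,"fingers":-1}
    - {"tx":0,"ty":-0.025,"tz":0,"roll":0,"fingers":-1}
    - {"tx":0,"ty":-0.025,"tz":0,"roll":0,"fingers":-1}

```text
clock: 39.15
eef_pos: [0.5508, -0.1787, 0.1393]
tool_rot: [0.001, 0.004, 1.0, 0.005]
wrist_force: [7.7, 29.8, -18.7]
gripper_width: 0.104
```

Request:
jog_arm:
  steps:
    - {"tx":0,"ty":0.02,"tz":0,"roll":0,"fingers":-1}
    - {"tx":0,"ty":0.03,"tz":0,"roll":0,"fingers":-0.3}
    - {"tx":0,"ty":0.03,"tz":0,"roll":0,"fingers":-0.3}
    - {"tx":0,"ty":0.03,"tz":0,"roll":0,"fingers":-0.3}
    - {"tx":0,"ty":0.03,"tz":-0.1,"roll":0,"fingers":-0.3}
    - {"tx":0,"ty":0.03,"tz":-0.25,"roll":0,"fingers":-0.3}
    - {"tx":0,"ty":0.03,"tz":-0.4,"roll":0,"fingers":-0.3}
    - {"tx":0,"ty":0.03,"tz":-0.55,"roll":0,"fingers":-0.3}
    - {"tx":0,"ty":0.03,"tz":-0.65,"roll":0,"fingers":-0.3}
    - {"tx":0,"ty":0.03,"tz":-0.65,"roll":0,"fingers":-0.3}

```text
clock: 39.98
eef_pos: [0.5517, -0.1787, 0.276]
tool_rot: [0.005, 0.006, 1.0, -0.003]
wrist_force: [-0.7, -0.1, -0.3]
gripper_width: 0.349
```

Request:
jog_arm:
  steps:
    - {"tx":0,"ty":0.2,"tz":0,"roll":0,"fingers":-0.3}
    - {"tx":0,"ty":0.4,"tz":0,"roll":0,"fingers":-0.3}
    - {"tx":0,"ty":0.6,"tz":0,"roll":0,"fingers":-0.3}
    - {"tx":0,"ty":0.8,"tz":0,"roll":0,"fingers":-0.3}
    - {"tx":0,"ty":1.0,"tz":0,"roll":0,"fingers":-0.3}
    - {"tx":0,"ty":1.0,"tz":0,"roll":0,"fingers":-0.3}
    - {"tx":0,"ty":1.0,"tz":0,"roll":0,"fingers":-0.3}

```text
clock: 40.57
eef_pos: [0.5529, 0.0244, 0.2705]
tool_rot: [0.001, 0.004, 1.0, -0.0]
wrist_force: [0.2, -0.6, 0.7]
gripper_width: 0.349
```

Request:
jog_arm:
  steps:
    - {"tx":0,"ty":0.2,"tz":0,"roll":0,"fingers":-0.3}
    - {"tx":0,"ty":0.4,"tz":0,"roll":0,"fingers":-0.3}
    - {"tx":0,"ty":0.6,"tz":0,"roll":0,"fingers":-0.3}
    - {"tx":0,"ty":0.8,"tz":0,"roll":0,"fingers":-0.3}
    - {"tx":0,"ty":0.8,"tz":0,"roll":0,"fingers":-0.3}
    - {"tx":0,"ty":0.8,"tz":0,"roll":0,"fingers":-0.3}

```text
clock: 41.07
eef_pos: [0.5551, 0.1833, 0.2697]
tool_rot: [0.0, 0.005, 1.0, -0.0]
wrist_force: [-0.6, 0.2, 0.8]
gripper_width: 0.35
```

```bash
python3 -c "
from h import *
s=ctrl.state();print(s['eef_pos'],s['wrist_force'],s['qvel'].round(3))
im=cam('top');save(im,'top30')
for v in (177,225): print('bar expected', proj(im,[.622 if v==177 else .484,-.178,.145]))
save(im,'top30c',(355,125,535,275),4)
im=cam('scene');save(im,'scene30')
"
```

```text
[0.55508466 0.18334895 0.2696721 ] [-0.60565066  0.17479506  0.80942566] [-0.046 -0.011 -0.014  0.001 -0.006 -0.015]
bar expected [395.03393614 177.07772645]
bar expected [396.10134337 225.118044  ]
```

View pics/top30.png

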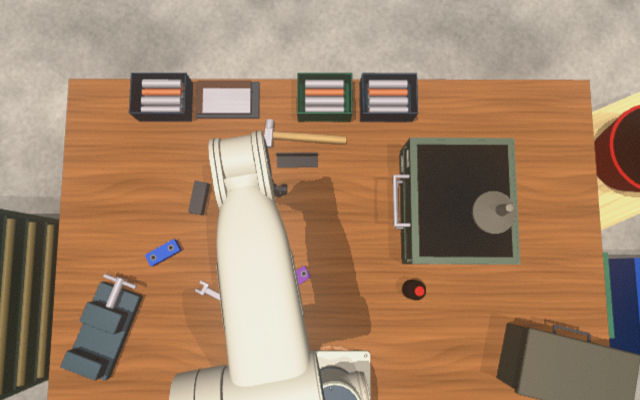

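View pics/top30c.png

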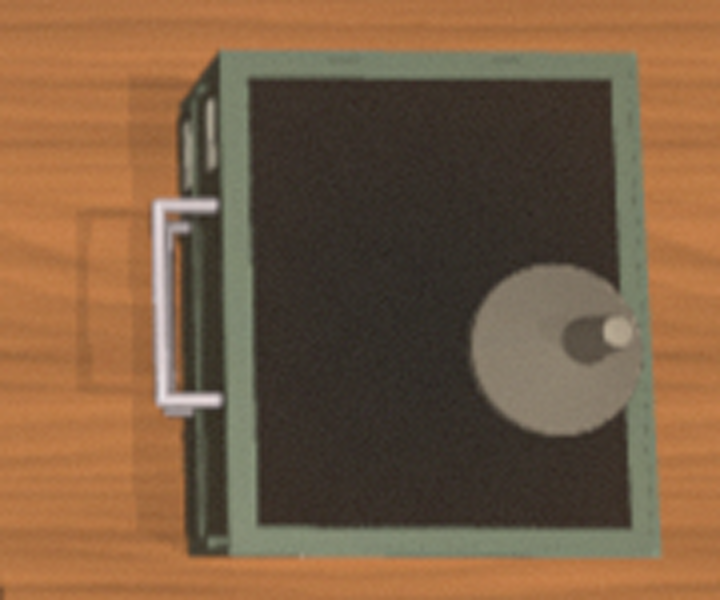

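View pics/scene30.png

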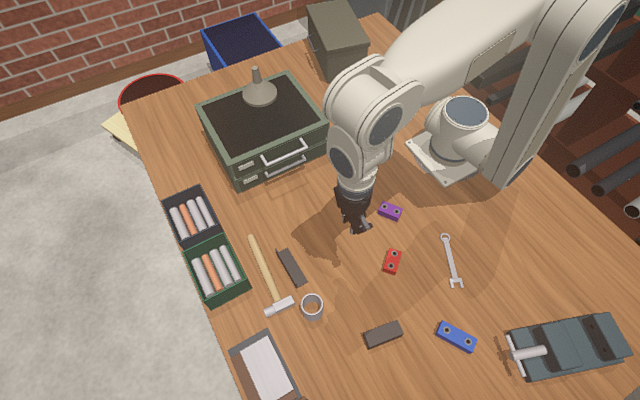

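```bash
python3 -c "
from h import *
print(ctrl.close_job())"
```

```text
the job is handed in; nothing more can be done
None
```

The vise jaw set is put away and the job is handed in, at about 41 s on the robot's clock. I have no verdict back, because handing in reports none.

- **Drawer out:** I pulled it from about 62 mm to its stop, where the force rose to 47 N.
- **Jaws:** Three were out on the bench, one long and two short. Each went into a pocket of its own length with the gripper at the height of a fully seated jaw. The red, purple and blue look-alikes were left where they were.
- **Tin:** I pressed the lid on the bench until it stopped, at 30 N and about 48 mm above the bench, then stood the tin in the open bay. A wrist picture afterwards fits the lid being home and the tin standing flat.
- **Drawer shut:** I pushed it 191 mm against its stop (30 N), then let go of the handle and moved the arm clear.

**Last checks:** Just before closing, the pictures showed all three jaws in their pockets and the tin in the bay. After closing, the front looked flush with the cabinet. The other things on the bench and the funnel looked unmoved, except a few the arm partly hid in the top view; the scene view showed those in place.

**Disagreement:** The wrist and top cameras differed by up to 4 mm on pocket positions along the drawer's width. I used the jaw and pocket edges seen together in the wrist picture instead. I could not see inside the drawer once it was shut.

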